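# Leak-test a batch of filter cartridges in the clamp fixture

### The arm

A 6-joint arm with a two-finger parallel gripper is mounted at the origin on the work surface. World frame = base frame: x ahead of the robot, y to its left, z up, the work surface at z = 0. Lengths are in mm, angles in rad, forces in N, time in s.
With the tool pointing down it reaches from about 275 to 750 mm from the base axis. Payload 10.2 kg.
Tool frame: the origin (TCP) lies between the finger pads; the fingertips stand ctrl.tips_ahead ahead of it and the grasp point (between the pads) lies 8 mm behind it (ctrl.tips_ahead is the distance from the TCP to the fingertips, in mm); z points along the fingers, y is the direction in which the jaws open and shut (so a half turn about z gives the same grasp; the last joint's range is limited). The gripper opens to 85 mm and grips with 20 to 120 N. Pads are 22 mm wide; open, the fingers measure 114 mm over their backs; the gripper's body (76 mm by 85 mm) begins 54 mm behind the grasp point. The pads swing forward as they close: fully open they stand 13 mm farther back than shut.
Start: joints at [1.004, 0.313, 1.498, -0, 1.331, -0.223], TCP at [176.973, 494.279, 242.294] pointing down, gripper open.
Joint ranges: [-2.94, 2.94], [-0.97, 2.17], [0.19, 2.56], [-1.23, 4.37], [0.02, 3.11], [-2.88, 2.88]. Speed limits (rad/s): [2.39, 2.39, 3.01, 3.14, 3.14, 3.14].

### API

Orientations are given as a unit quaternion [w, x, y, z].
In Python, from rig import ctrl gives the robot as it stands. The module is installed in compiled form; this text tells all that it offers.
- The arm moves only by the tool move_arm, never from a script. Its argument "motion" is a list of rows, each an object with "offset": the shift along the tool's x, y, z in m, a list of three; "angular": the turn, a rotation vector about the tool's x, y, z in degrees, a list of three; "jaw": the finger opening in m, from 0 to 0.0854. In form: [{"offset": [tx, ty, tz], "angular": [ax, ay, az], "jaw": jaw}, ...]. A call has 1 to 5 rows; each row is the pose to reach, as a shift and turn from the pose commanded when the call began, along the tool's axes at that moment; what a row does not reach only later rows make up. A row lasts 1/8 s, in which the tool goes at most 62.5 mm and 10.7 degrees, less where a joint would pass 70% of its speed; a pose out of reach is approached as far as the arm can. A call with a gripper value outside its range is refused whole. The fingers move at their own pace and stop on an object; "squeeze" is the grip in N (left out, the last holds). Time passes only in rows, so rows that repeat a pose let the fingers close. It gives the time, the measured TCP pose, the force and the opening at its end, in the units of the state.
- ctrl.sense(): the state, without advancing time (a new reading comes with each control period).
- ctrl.capture(name): name is "side" or "top"; returns a dict with "img" (480x640x3 uint8, red, green, blue), "intrinsics" (3x3 intrinsics, pixels), "rvec" (rotation vector, rad) and "tvec" (3), from world to camera coordinates, as OpenCV has them. Camera axes: x right, y down, z forward; pixel columns grow to the right and rows downward; lengths in mm; the calibration is good to about 2 mm. A picture is of the moment at which its call begins. There is no depth.
- ctrl.finish_job(): hands the job in, once; it reports no verdict.
The state is a dict: "time_s": time; "joints": joint angles; "dq": joint speeds; "tau": joint torques, N m; "eef_pos": TCP position; "ee_rot": TCP orientation; "force": force on the tool from outside, world axes, zero at the start; "wrist_torque": the same for the moment, N m; "grip_width": opening from 0.0 (shut) to 1.0 (fully open).
Only numpy, scipy, OpenCV 4.12 (cv2) and the standard library are available. Lean on these libraries where they do the work, as an engineer would, in place of code of your own. Each camera call takes 0.05 s, during which the arm holds its last target. There are 200 camera calls.

### The job

Test the filter cartridges standing on the bench (two or three of them): swing up the red clamp of the test fixture, stand each cartridge upright in a bay of its own, and swing the clamp fully down so that it drives them all home. With the clamp shut, press the yellow pedal down to its stop and hold it there for about a second, then let it come up. Finally swing the clamp right up, stand all the cartridges upright in the green tray and leave the clamp up; do not disturb the bottles, tin and spanner.

Things in the scene. Friction and masses are not known exactly. Their poses are not given: they have to be found in the camera images.
- cartridge0 (a point): Centre (half-way up) of a filter cartridge: a white upright cylinder with a steel foot, 50 mm diameter, 70 mm tall, about 0.2 kg, weighted at the foot (centre of mass 14 mm up), with an orange band low on its side and an orange disc on top; its z axis points out of the top. Not every cartridge is present in every run.
- cartridge1 (a point): Centre (half-way up) of a filter cartridge: a white upright cylinder with a steel foot, 50 mm diameter, 70 mm tall, about 0.2 kg, weighted at the foot (centre of mass 14 mm up), with an orange band low on its side and an orange disc on top; its z axis points out of the top. Not every cartridge is present in every run.
- cartridge2 (a point): Centre (half-way up) of a filter cartridge: a white upright cylinder with a steel foot, 50 mm diameter, 70 mm tall, about 0.2 kg, weighted at the foot (centre of mass 14 mm up), with an orange band low on its side and an orange disc on top; its z axis points out of the top. Not every cartridge is present in every run.
- fixture: Fixed fixture. Origin on the bench under the middle bay; x points from handle side to hinge side, y along the bays, z up. Grey base 8 mm thick (x -70 to 115, y +-128 mm) with an aluminium block (x +-37, y +-104 mm, top 40 mm above the bench) holding three round bays 66 mm apart. Clamp posts at x 90, y +-121 mm, 112 mm tall, blue pipe block 38 mm high between. A cartridge driven home has its centre 51 mm above the bench.
- bay0 (a point): Centre of the mouth of a round bay (fixture +y end), at the block's top face. 52.6 mm wide, 2.5 mm chamfer. A stiff sliding rubber seat inside first holds a cartridge 14 mm deep (56 mm standing proud, centre 61 mm above the bench); about 4.5 N more drives it home, 10 mm lower. The seat does not spring back.
- bay1 (a point): Centre of the mouth of a round bay (middle), at the block's top face. 52.6 mm wide, 2.5 mm chamfer. A stiff sliding rubber seat inside first holds a cartridge 14 mm deep (56 mm standing proud, centre 61 mm above the bench); about 4.5 N more drives it home, 10 mm lower. The seat does not spring back.
- bay2 (a point): Centre of the mouth of a round bay (fixture -y end), at the block's top face. 52.6 mm wide, 2.5 mm chamfer. A stiff sliding rubber seat inside first holds a cartridge 14 mm deep (56 mm standing proud, centre 61 mm above the bench); about 4.5 N more drives it home, 10 mm lower. The seat does not spring back.
- clamp (a joint): Red hinged clamp frame, rad: 0 fully shut (level, handle towards the robot), 1.8 fully up, leaning back past the hinge. A cross-beam with rubber pads (20 mm wide, 90 mm from the hinge, top 105 mm above the bench) lies over the bays when shut; handle bar at the free end. Stiff hinge: stays where left; about 6 N at the handle to lift, up to 10 N to shut. Starts anywhere from 0 to 0.9.
- clamp_handle (a point): Middle of the clamp's handle: a round steel bar, 14 mm diameter, 214 mm long, along the fixture's y axis, 190 mm from the hinge line, free on all sides (clear gap of 83 mm to the cross-beam). It turns with the clamp: 98 mm above the bench when shut, about 283 mm when fully up.
- clamp_hinge (a point): Point on the clamp's hinge line, in the middle of the fixture's width, 98 mm above the bench; the hinge line runs along the fixture's y axis.
- pedal_base: Foot-valve unit stood on the bench and fixed, dark steel, 160 mm by 85 mm. Origin on the bench; its x axis points from the free end of the pedal to the pedal's hinge, z up. The hinge line lies 55 mm along x and 30 mm above the bench.
- pedal (a joint): Angle of the yellow spring pedal in rad: 0 is up (at rest), 0.26 is down on its stop. It springs back when let go. Pressed at the pad point it takes about 5 N to start and 12 N at the stop.
- pedal_pad (a point): Point on the top of the yellow pedal tread where it is pressed, 105 mm from the hinge; at rest about 65 mm above the bench, at the stop 38 mm. The tread is a plate 135 mm long, 70 mm wide, with black rubber ribs.
- tray: Low green plastic tray, fixed, outside 240 mm along its x, 100 mm along its y, 22 mm high, walls and floor 4 to 5 mm thick. Origin on the bench under its centre. Three cartridges fit in a row along its x axis; their centres then lie about 40 mm above the bench.
- oil: Bystander: yellow bottle, 70 mm diameter, 190 mm tall; origin under its centre.
- coolant: Bystander: blue bottle, 64 mm diameter, 150 mm tall; origin under its centre.
- spanner: Bystander: open-ended spanner lying on the bench.
- tin: Bystander: round tin, 66 mm diameter, 70 mm tall; origin under its centre.
There are look-alikes about, which are no part of the job. Leave any pink look-alike of the pedal_base alone.

How it is judged (in metres and radians):
On the way, in this order (a step that is already met when the one before it is completed fails the run):
1. every cartridge is upright in a bay, and the clamp is fully shut and has driven them all home ((horizontal distance between cartridge0 and bay0 below 0.006 m or horizontal distance between cartridge0 and bay1 below 0.006 m or horizontal distance between cartridge0 and bay2 below 0.006 m) and z of each of cartridge0, cartridge1, cartridge2 in the frame of fixture below 0.0555 m and angle between each of cartridge0, cartridge1, cartridge2's own z axis and vertical below 0.1 rad and (horizontal distance between cartridge1 and bay0 below 0.006 m or horizontal distance between cartridge1 and bay1 below 0.006 m or horizontal distance between cartridge1 and bay2 below 0.006 m) and (horizontal distance between cartridge2 and bay0 below 0.006 m or horizontal distance between cartridge2 and bay1 below 0.006 m or horizontal distance between cartridge2 and bay2 below 0.006 m) and value of joint clamp below 0.05 rad), for 0.3 s.
2. with the clamp still shut on the cartridges, the pedal is held down at its stop (all of step 1 and value of joint pedal above 0.23 rad), for 0.5 s.
At the end, for the whole second after the job is handed in: Every cartridge stands upright (within 6 degrees) and at rest on the floor of the green tray (centre within 100 mm of the tray's centre along its length and 30 mm across), the clamp is up (beyond 1.4 rad) and the pedal is up (below 0.05 rad) (value of joint clamp above 1.4 rad and value of joint pedal below 0.05 rad and x of cartridge0 in the frame of tray between -0.1 and 0.1 m and y of cartridge0 in the frame of tray between -0.03 and 0.03 m and z of cartridge0 in the frame of tray between 0.03 and 0.045 m and angle between each of cartridge0, cartridge1, cartridge2's own z axis and vertical below 0.1 rad and linear speed of each of cart0, cart1, cart2 below 0.02 m/s and x of cartridge1 in the frame of tray between -0.1 and 0.1 m and y of cartridge1 in the frame of tray between -0.03 and 0.03 m and z of cartridge1 in the frame of tray between 0.03 and 0.045 m and x of cartridge2 in the frame of tray between -0.1 and 0.1 m and y of cartridge2 in the frame of tray between -0.03 and 0.03 m and z of cartridge2 in the frame of tray between 0.03 and 0.045 m); the robot touches nothing.
It fails at once if the oil is shifted by more than 30 mm (distance of oil from where it was at the start of the episode above 0.03 m).
It fails at once if the coolant is shifted by more than 30 mm (distance of coolant from where it was at the start of the episode above 0.03 m).
It fails at once if the spanner is shifted by more than 30 mm (distance of spanner from where it was at the start of the episode above 0.03 m).
It fails at once if the tin is shifted by more than 30 mm (distance of tin from where it was at the start of the episode above 0.03 m).
Of cart0, cart1, cart2 only 2 to 3 are there at a start; the rules pass over those that are not, and their reading is None.
At some moment in a run one of cart0, cart1, cart2 may be knocked a few centimetres aside while the robot is not near it.
It also fails if it takes over 210 s, if anything falls off the work surface, if the arm or the gripper's body presses on something with over 40 N, if the wrist force passes 120 N, or if a joint passes its speed limit or range.

## Working session

There is one attempt and no reset: what is moved stays moved. The work goes in short steps, Python scripts to look and compute and a tool call to move; the robot and the scene stay as the last step left them, time stands still between calls to the robot, and variables do not carry over. Pictures are saved under pics/ and viewed, about 12 in all and at most 16, crops included, and the job is handed in when it is done.

Besides the shell and the picture viewer there is one more tool, called after "Emit:" by a JSON object that holds its "api" and its "payload", one argument or row to a line. move_arm: Moves the arm, as the interface text tells. Its arguments: {"type":"object","properties":{"motion":{"type":"array","items":{"type":"object","properties":{"offset":{"type":"array","items":{"type":"number"}},"angular":{"type":"array","items":{"type":"number"}},"jaw":{"type":"number"}}}},"squeeze":{"type":"number"}},"required":["motion"]}

```bash
mkdir -p pics; ls; cat > h.py <<'E'
import numpy as np, cv2
from rig import ctrl
from scipy.spatial.transform import Rotation as R
def cam(n):
    c=ctrl.capture(n); c['R']=cv2.Rodrigues(np.array(c['rvec'],float))[0]; c['t']=np.array(c['tvec'],float).ravel(); c['K']=np.array(c['intrinsics'],float); return c
def ray(c,u,v):
    d=c['R'].T@np.linalg.solve(c['K'],[u,v,1.]); return -c['R'].T@c['t'],d
def onz(c,u,v,z):
    o,d=ray(c,u,v); return o+d*(z-o[2])/d[2]
def proj(c,p):
    q=c['K']@(c['R']@np.array(p,float)+c['t']); return q[:2]/q[2]
def save(c,name): cv2.imwrite('pics/'+name,cv2.cvtColor(c['img'],cv2.COLOR_RGB2BGR))
E
python3 - <<'E'
from h import *
s=ctrl.sense(); print(s, ctrl.tips_ahead)
for n in('side','top'):
    c=cam(n); save(c,n+'0.png'); print(n,-c['R'].T@c['t'],c['R'][2],c['K'][0,0])
E
```

```text
pics
{'time_s': 0.0, 'joints': array([ 1.00359692e+00,  3.13459009e-01,  1.49842137e+00, -7.57617937e-06,
        1.33099662e+00, -2.23371690e-01]), 'dq': array([ 7.03914681e-04, -1.66964282e-03, -8.35634571e-04,  1.25904286e-03,
       -3.49554036e-04,  6.23479580e-05]), 'tau': array([-6.24683025e-05, -4.12273157e+01, -2.59732032e+01, -1.88815875e-04,
        4.26537110e-03,  3.49260085e-05]), 'eef_pos': array([176.8428183 , 494.06811008, 241.73636924]), 'ee_rot': array([-2.43887291e-04,  1.71067386e-01,  9.85259122e-01, -5.94069675e-04]), 'force': array([ 0.22932718, -0.49577745, -0.06518711]), 'wrist_torque': array([-0.03259758,  0.01062627,  0.01092455]), 'grip_width': 1.002034655527493} 11.0
side [-201.61293064  944.3473292  1504.88020741] [ 0.36403421 -0.55560683 -0.74751598] 623.9824107722644
top [ 192.59639172 -105.04330652 1393.7325808 ] [ 0.20532871 -0.01016089 -0.97864032] 574.6517958670785
```

View pics/side0.png

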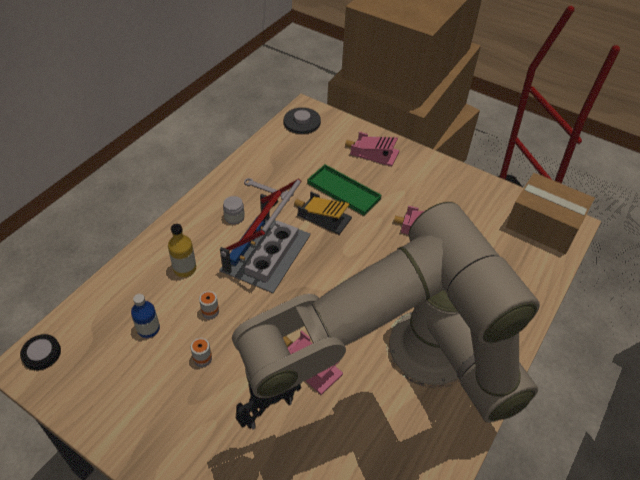

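View pics/top0.png

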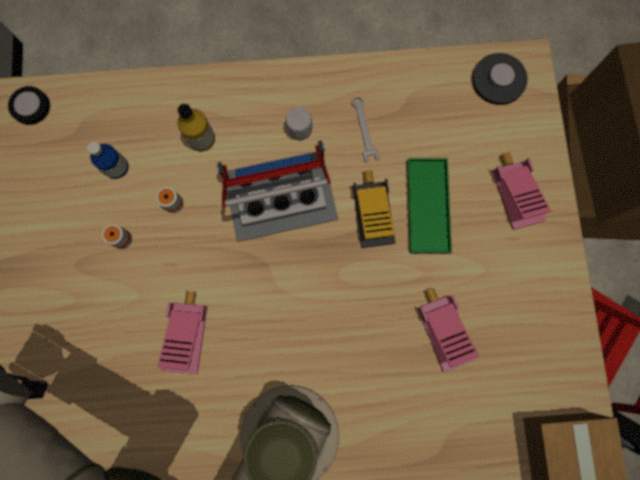

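Candidates, top view. Cartridges: white with orange disc at (167,199) and (114,236); the grey tin at (298,122) is not one. Pedal: yellow at (375,210); the pink ones at (185,335), (447,330) and (520,193) are look-alikes. I choose the orange-topped cylinders and the yellow pedal. A third cartridge could still be hidden under the arm. Next, close crops.

```bash
python3 - <<'E'
from h import *
a=cv2.imread('pics/top0.png'); b=cv2.imread('pics/side0.png')
A=cv2.resize(a[140:250,90:400],None,fx=2.58,fy=2.58,interpolation=cv2.INTER_CUBIC)[:, :800]
B=cv2.resize(b[165:295,180:380],None,fx=2.3,fy=2.3,interpolation=cv2.INTER_CUBIC)
o=np.zeros((A.shape[0]+B.shape[0],800,3),np.uint8); o[:A.shape[0],:A.shape[1]]=A; o[A.shape[0]:,:B.shape[1]]=B
cv2.imwrite('pics/crop0.png',o)
for n in('top','side'):
    c=cam(n); hsv=cv2.cvtColor(c['img'],cv2.COLOR_RGB2HSV)
    for nm,lo,hi,z in(('orange',(5,170,120),(15,255,255),70),('green',(50,120,40),(80,255,255),22),('yellow',(20,150,120),(30,255,255),60),('red',(0,180,60),(4,255,255),98)):
        m=cv2.inRange(hsv,lo,hi); k,l,st,ce=cv2.connectedComponentsWithStats(m)
        for i in range(1,k):
            if st[i,4]>25:
                mr=cv2.minAreaRect(np.argwhere(l==i)[:,::-1].astype(np.float32))
                print(n,nm,st[i],ce[i].round(1),onz(c,*ce[i],z).round(0)[:2],mr)
                if nm in('green','yellow'): print([onz(c,*p,z).round(0)[:2].tolist() for p in cv2.boxPoints(mr)])
E
```

```text
top orange [159 190  14  13 129] [165.8 196.1] [572. 257.] ((165.5, 196.0), (12.0, 13.0), 90.0)
top orange [105 227  14  14 138] [111.5 233.5] [490. 386.] ((111.5, 233.5), (13.0, 13.0), 90.0)
top green [ 408  159   43   94 3702] [428.5 205.7] [ 512. -374.] ((428.4239501953125, 205.52215576171875), (94.46861267089844, 40.16261672973633), 87.79740142822266)
[[635.0, -333.0], [632.0, -433.0], [394.0, -414.0], [397.0, -317.0]]
top yellow [189 120  15  14 107] [196.4 125.7] [748. 181.] ((196.4264678955078, 125.54411315917969), (10.289915084838867, 14.234380722045898), 59.03623962402344)
[[752.0, 202.0], [769.0, 171.0], [745.0, 159.0], [728.0, 190.0]]
top yellow [ 358  187   36   51 1058] [374.8 209.4] [ 504. -238.] ((375.5426940917969, 211.93881225585938), (49.572959899902344, 28.864822387695312), 79.87532806396484)
[[555.0, -200.0], [562.0, -269.0], [441.0, -278.0], [434.0, -210.0]]
top red [223 152 102  54 651] [269.6 174.2] [598.   4.] ((267.9356994628906, 168.804443359375), (36.45655822753906, 109.01445770263672), 69.19320678710938)
top red [593 290  47  32 344] [613.7 305.8] [ 234. -
[... 998 characters left out ...]
259.0], [495.0, -212.0]]
side yellow [175 238  15  14 133] [182.2 245.3] [763. 146.] ((182.0, 245.5), (9.881049156188965, 16.6234130859375), 54.46232223510742)
[[784.0, 166.0], [777.0, 114.0], [741.0, 128.0], [749.0, 179.0]]
side red [531  87  42  46 199] [552.4 110.4] [   62. -1083.] ((551.4320678710938, 109.56227111816406), (59.52519607543945, 5.037220001220703), 47.48955535888672)
side red [515 137  32  39 142] [530.3 156.9] [  37. -793.] ((529.87060546875, 156.41763305664062), (47.63399124145508, 3.929076910018921), 50.90614700317383)
side red [242 190  39  51 252] [261.5 215.6] [618. -60.] ((261.65380859375, 215.7692108154297), (6.933752059936523, 62.12641525268555), 33.690067291259766)
```

View pics/crop0.png

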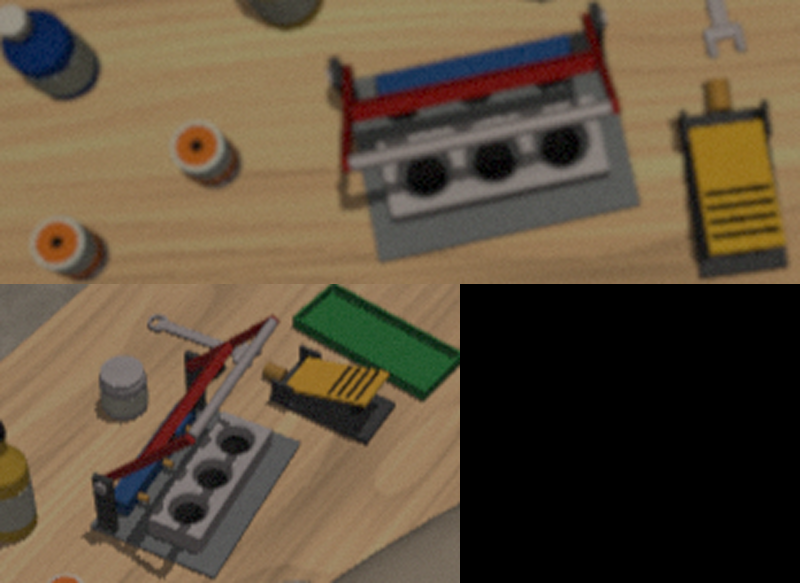

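Two cartridges, the yellow pedal and the part-open clamp are confirmed. The handle bar in the top view runs from (226,202) to (328,180), and the bays are near (255,208), (282,202) and (308,196). Next I fit poses.

```bash
python3 - <<'E'
from h import *
from scipy.optimize import least_squares
c=cam('top'); s=cam('side')
def holes(c,roi):
    g=cv2.cvtColor(c['img'],cv2.COLOR_RGB2GRAY); x0,y0,x1,y1=roi
    m=np.zeros_like(g); m[y0:y1,x0:x1]=(g[y0:y1,x0:x1]<50)*255
    k,l,st,ce=cv2.connectedComponentsWithStats(m)
    return [(st[i].tolist(),ce[i].round(1)) for i in range(1,k) if st[i,4]>40]
for cc,roi,n in((c,(240,185,325,225),'top'),(s,(240,215,300,275),'side')):
    for st,ce in holes(cc,roi): print(n,st,ce,onz(cc,*ce,40).round(1))
# block corners / base corners from crop
P=lambda u,v:(u/2.58+90,v/2.58+140)
for nm,p,z in(('bayL',(425,176),40),('bayM',(494,160),40),('bayR',(562,145),40),('baseNL',(379,262),8),('baseNR',(638,205),8),('blkNL',(390,218),40),('blkNR',(607,172),40)):
    print(nm,onz(c,*P(*p),z).round(1))
b=[onz(c,*P(*p),40) for p in((425,176),(494,160),(562,145))]
ctr=np.mean(b,0); ey=(b[0]-b[2])[:2]; yaw=np.arctan2(-ey[0],ey[1]); print('fix',ctr,yaw)
f=lambda x,y,z: np.array([ctr[0]+x*np.cos(yaw)-y*np.sin(yaw),ctr[1]+x*np.sin(yaw)+y*np.cos(yaw),z])
L,Rr=P(352,161),P(615,104); S=(298.7,180.7)
for a in np.arange(0.4,1.3,.1):
    h=lambda y:f(90-190*np.cos(a),y,98+190*np.sin(a))
    print(round(a,1),proj(c,h(107)).round(1),proj(c,h(-107)).round(1),proj(s,h(-107)).round(1),h(0).round(0))
print(L,Rr,S)
E
```

```text
top [240, 185, 35, 8, 130] [252.6 187.4] [586.2  52.4  40. ]
top [299, 189, 18, 15, 216] [307.5 196. ] [554.3 -79.9  40. ]
top [273, 195, 19, 15, 213] [281.2 202. ] [544.1 -15.1  40. ]
top [246, 201, 18, 15, 210] [254.8 207.9] [534.3  49.6  40. ]
side [240, 215, 30, 60, 458] [252.1 238.9] [617.2  -6.8  40. ]
side [276, 230, 13, 9, 84] [281.6 234.3] [553.6 -73.9  40. ]
side [266, 245, 13, 10, 92] [271.9 249. ] [543.4  -9.   40. ]
side [255, 260, 14, 10, 104] [261.5 264.3] [534.   56.2  40. ]
bayL [533.5  49.8  40. ]
bayM [544.  -15.8  40. ]
bayR [553.7 -80.6  40. ]
baseNL [460.9 101.3   8. ]
baseNR [ 497.5 -148.6    8. ]
blkNL [495.7  84.4  40. ]
blkNR [ 524.3 -121.    40. ]
fix [543.7498068  -15.53015157  40.        ] 0.1537026207383278
0.4 [236.5 235.1] [332.6 213.2] [314.2 203.7] [460. -29. 172.]
0.5 [234.4 229.9] [331.8 207.8] [311.8 198.8] [468. -27. 189.]
0.6 [232.3 223.9] [330.7 201.6] [308.9 193.8] [478. -26. 205.]
0.7 [230.  217.2] [329.5 194.7] [305.4 189. ] [489. -24. 220.]
0.8 [227.7 209.8] [328.1 187.1] [301.4 184.2] [502. -22. 234.]
0.9 [225.3 201.8] [326.5 179. ] [297.  179.5] [516. -20. 247.]
1.0 [222.9 193.3] [324.8 170.5] [292.2 175.1] [531. -17. 258.]
1.1 [220.5 184.5] [323.  161.6] [287. 171.] [548. -15. 267.]
1.2 [218.2 175.4] [321.  152.5] [281.6 167.2] [565. -12. 275.]
(226.43410852713177, 202.4031007751938) (328.37209302325584, 180.31007751937983) (298.7, 180.7)
```

Emit:
{"api": "move_arm", "payload": {
  "motion": [
    {"offset": [-0.048, -0.036, -0.016], "angular": [0, 0, 10], "jaw": 0.05},
    {"offset": [-0.096, -0.072, -0.032], "angular": [0, 0, 20], "jaw": 0.05},
    {"offset": [-0.144, -0.108, -0.048], "angular": [0, 0, 30], "jaw": 0.05},
    {"offset": [-0.192, -0.144, -0.064], "angular": [0, 0, 40], "jaw": 0.05},
    {"offset": [-0.24, -0.18, -0.078], "angular": [0, 0, 50], "jaw": 0.05}
  ],
  "squeeze": 25
}}

```text
time_s: 0.92
eef_pos: [343.0, 242.2, 321.0]
ee_rot: [0.0, 0.574, 0.819, 0.0]
force: [0.3, 0.8, 0.8]
grip_width: 0.585
```

```bash
cat >> h.py <<'E'
C=np.array([546.,-12.5]); YAW=0.15
Rf=np.array([[np.cos(YAW),-np.sin(YAW)],[np.sin(YAW),np.cos(YAW)]])
def w2f(p): return Rf.T@(np.array(p[:2],float)-C)
def f2w(x,y,z): return np.array([*(C+Rf@[x,y]),z])
def st():
    s=ctrl.sense(); q=np.array(s['ee_rot']); M=R.from_quat([q[1],q[2],q[3],q[0]]).as_matrix()
    print('t',round(s['time_s'],2),'W',s['eef_pos'].round(1),'F',w2f(s['eef_pos']).round(1),'yaw',np.degrees(np.arctan2(M[1,1],M[0,1])).round(2),'zax',M[:,2].round(3),'grip',round(s['grip_width']*85.4,1),'f',np.round(s['force'],1),'j',np.round(s['joints'],2)); return s,M
def plan(p,yaw=8.594):
    s,M=st(); y=np.radians(yaw); T=np.array([[-np.sin(y),np.cos(y),0],[np.cos(y),np.sin(y),0],[0,0,-1]]).T
    d=M.T@(np.array(p)-s['eef_pos']); print('delta mm',d.round(1),'rot',np.degrees(R.from_matrix(M.T@T).as_rotvec()).round(2))
E
python3 - <<'E'
from h import *
plan(f2w(-31,0,320))
for n in('top','side'):
    c=cam(n); save(c,n+'1.png'); hsv=cv2.cvtColor(c['img'],cv2.COLOR_RGB2HSV)
    m=cv2.inRange(hsv,(5,170,120),(15,255,255)); k,l,s,ce=cv2.connectedComponentsWithStats(m)
    for i in range(1,k):
        if s[i,4]>25: print(n,ce[i].round(1),s[i,4],onz(c,*ce[i],70).round(1))
E
```

```text
t 0.93 W [343.  242.2 321. ] F [-162.7  282.2] yaw 19.98 zax [ 0.001  0.    -1.   ] grip 49.9 f [0.3 0.8 0.8] j [ 0.33  0.02  1.64  0.    1.48 -0.01]
delta mm [-302.6   73.4    1.1] rot [ 5.000e-02 -1.000e-02  1.139e+01]
top [165.7 196.2] 132 [571.6 256.7  70. ]
side [207.6 297.5] 88 [571.7 254.   70. ]
side [199.5 345.2] 112 [490.7 382.6  70. ]
```

Emit:
{"api": "move_arm", "payload": {
  "motion": [
    {"offset": [-0.06, 0.015, 0], "angular": [0, 0, 3], "jaw": 0.05},
    {"offset": [-0.12, 0.03, 0], "angular": [0, 0, 6], "jaw": 0.05},
    {"offset": [-0.18, 0.045, 0], "angular": [0, 0, 9], "jaw": 0.05},
    {"offset": [-0.24, 0.06, 0.001], "angular": [0, 0, 11.4], "jaw": 0.05},
    {"offset": [-0.3026, 0.0734, 0.001], "angular": [0, 0, 11.4], "jaw": 0.05}
  ]
}}

```text
time_s: 1.65
eef_pos: [516.1, -14.3, 319.1]
ee_rot: [-0.0, 0.65, 0.76, 0.0]
force: [0.9, 0.7, 1.3]
grip_width: 0.584
```

```bash
python3 - <<'E'
from h import *
plan(f2w(-31,0,320))
c=cam('top'); save(c,'top2.png'); s=cam('side'); save(s,'side2.png')
cv2.imwrite('pics/both2.png',cv2.resize(np.hstack([cv2.imread('pics/top2.png'),cv2.imread('pics/side2.png')]),(800,300),interpolation=cv2.INTER_AREA))
E
```

```text
t 1.65 W [516.1 -14.3 319.1] F [-29.8   2.7] yaw 8.95 zax [-0.  0. -1.] grip 49.8 f [0.9 0.7 1.3] j [-0.26  0.25  1.38  0.    1.51 -0.41]
delta mm [-2.7 -1.2 -0.9] rot [-0.   -0.02  0.36]
```

View pics/both2.png

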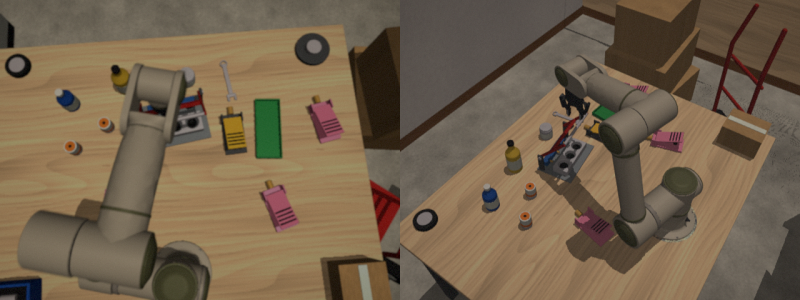

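Two cartridges only; the bench on the left, now uncovered, is clear. Lowering onto the handle and closing.

Emit:
{"api": "move_arm", "payload": {
  "motion": [
    {"offset": [-0.0027, -0.0012, 0.03], "angular": [0, 0, 0.36], "jaw": 0.05},
    {"offset": [-0.0027, -0.0012, 0.06], "angular": [0, 0, 0.36], "jaw": 0.05},
    {"offset": [-0.0027, -0.0012, 0.082], "angular": [0, 0, 0.36], "jaw": 0.05},
    {"offset": [-0.0027, -0.0012, 0.082], "angular": [0, 0, 0.36], "jaw": 0.05},
    {"offset": [-0.0027, -0.0012, 0.082], "angular": [0, 0, 0.36], "jaw": 0.03}
  ]
}}

```text
time_s: 2.38
eef_pos: [514.8, -15.6, 238.3]
ee_rot: [0.001, 0.652, 0.758, 0.0]
force: [0.4, -0.0, -0.1]
grip_width: 0.387
```

Emit:
{"api": "move_arm", "payload": {
  "motion": [
    {"offset": [0, 0, 0], "angular": [0, 0, 0], "jaw": 0.01},
    {"offset": [0, 0, 0], "angular": [0, 0, 0], "jaw": 0.005},
    {"offset": [0, 0, 0], "angular": [0, 0, 0], "jaw": 0.005},
    {"offset": [0, 0, 0], "angular": [0, 0, 0], "jaw": 0.005},
    {"offset": [0, 0, 0], "angular": [0, 0, 0], "jaw": 0.005}
  ],
  "squeeze": 25
}}

```text
time_s: 3.0
eef_pos: [514.4, -15.9, 238.4]
ee_rot: [0.0, 0.652, 0.758, 0.0]
force: [-4.7, 1.1, 5.9]
grip_width: 0.153
```

```bash
python3 - <<'E'
from h import *
st()
E
```

```text
t 3.0 W [514.4 -15.9 238.4] F [-31.8   1.4] yaw 8.55 zax [ 0.001 -0.    -1.   ] grip 13.1 f [-4.7  1.1  5.9] j [-0.26  0.29  1.54 -0.    1.31 -0.41]
```

Emit:
{"api": "move_arm", "payload": {
  "motion": [
    {"offset": [0, 0.0191, -0.0141], "angular": [0, 0, 0], "jaw": 0.005},
    {"offset": [0, 0.0442, -0.0276], "angular": [0, 0, 0], "jaw": 0.005},
    {"offset": [0, 0.071, -0.0373], "angular": [0, 0, 0], "jaw": 0.005},
    {"offset": [0, 0.0989, -0.0428], "angular": [0, 0, 0], "jaw": 0.005},
    {"offset": [0, 0.1273, -0.0441], "angular": [0, 0, 0], "jaw": 0.005}
  ]
}}

```text
time_s: 3.62
eef_pos: [640.8, 2.6, 283.2]
ee_rot: [0.001, 0.653, 0.758, -0.0]
force: [-5.2, -3.9, 4.3]
grip_width: 0.147
```

Emit:
{"api": "move_arm", "payload": {
  "motion": [
    {"offset": [0, 0.01, 0.0005], "angular": [0, 0, 0], "jaw": 0.005},
    {"offset": [0, 0.019, 0.0015], "angular": [0, 0, 0], "jaw": 0.005},
    {"offset": [0, 0.034, 0.004], "angular": [0, 0, 0], "jaw": 0.005},
    {"offset": [0, 0.034, 0.004], "angular": [0, 0, 0], "jaw": 0.005},
    {"offset": [0, 0.034, 0.004], "angular": [0, 0, 0], "jaw": 0.005}
  ]
}}

```text
time_s: 4.25
eef_pos: [674.8, 7.5, 278.3]
ee_rot: [0.002, 0.653, 0.758, 0.001]
force: [5.2, -2.0, 2.5]
grip_width: 0.154
```

```bash
python3 - <<'E'
from h import *
st()
E
```

```text
t 4.25 W [674.8   7.5 278.3] F [130.3   0.6] yaw 8.52 zax [ 0.004 -0.001 -1.   ] grip 13.2 f [ 5.2 -2.   2.5] j [-0.16  0.65  0.89 -0.    1.59 -0.31]
```

Emit:
{"api": "move_arm", "payload": {
  "motion": [
    {"offset": [0, 0, 0], "angular": [0, 0, 0], "jaw": 0.05},
    {"offset": [0, 0, 0], "angular": [0, 0, 0], "jaw": 0.05},
    {"offset": [0, 0, -0.02], "angular": [0, 0, 0], "jaw": 0.05},
    {"offset": [0, 0, -0.05], "angular": [0, 0, 0], "jaw": 0.06},
    {"offset": [0, 0, -0.07], "angular": [0, 0, 0], "jaw": 0.075}
  ]
}}

```text
time_s: 4.88
eef_pos: [673.9, 8.1, 348.8]
ee_rot: [0.0, 0.652, 0.758, 0.0]
force: [-0.5, -0.1, -0.3]
grip_width: 0.879
```

Emit:
{"api": "move_arm", "payload": {
  "motion": [
    {"offset": [0.05, -0.013, 0], "angular": [0, 0, 0], "jaw": 0.075},
    {"offset": [0.105, -0.026, 0], "angular": [0, 0, 0], "jaw": 0.075},
    {"offset": [0.16, -0.039, 0], "angular": [0, 0, 0], "jaw": 0.075},
    {"offset": [0.215, -0.052, 0], "angular": [0, 0, 0], "jaw": 0.075},
    {"offset": [0.26, -0.065, 0], "angular": [0, 0, 0], "jaw": 0.075}
  ]
}}

```text
time_s: 5.5
eef_pos: [569.8, 257.4, 347.4]
ee_rot: [-0.0, 0.652, 0.758, -0.0]
force: [0.1, 1.0, 0.7]
grip_width: 0.878
```

```bash
cat >> h.py <<'E'
def oranges(c,z=70):
    hsv=cv2.cvtColor(c['img'],cv2.COLOR_RGB2HSV); m=cv2.inRange(hsv,(5,170,120),(15,255,255)); k,l,s,ce=cv2.connectedComponentsWithStats(m)
    for i in range(1,k):
        if s[i,4]>25: p=onz(c,*ce[i],z); print(ce[i].round(1),s[i,4],p.round(1),'F',w2f(p).round(1))
E
python3 - <<'E'
from h import *
plan([571.7,255.4,41])
for n in('top','side'):
    c=cam(n); print(n); oranges(c)
    hsv=cv2.cvtColor(c['img'],cv2.COLOR_RGB2HSV)
    m=cv2.inRange(hsv,(105,150,40),(125,255,255)); k,l,s,ce=cv2.connectedComponentsWithStats(m)
    for i in range(1,k):
        if s[i,4]>50: print('blue',ce[i].round(0),s[i],onz(c,*ce[i],100).round(0))
E
```

```text
t 5.5 W [569.8 257.4 347.4] F [ 63.9 263.3] yaw 8.6 zax [-0.  0. -1.] grip 75.0 f [0.1 1.  0.7] j [0.24 0.51 0.94 0.   1.69 0.09]
delta mm [ -2.3   1.7 306.4] rot [-0.02 -0.01  0.  ]
top
[165.4 196.1] 132 [571.9 257.3  70. ] F [ 65.9 262.9]
blue [274. 167.] [237 155  74  26 791] [614.  -6. 100.]
blue [ 32. 461.] [  0 451  50  29 447] [  3. 542. 100.]
side
[207.5 297.4] 91 [572.1 254.   70. ] F [ 65.6 259.6]
[198.  348.6] 38 [487.2 392.7  70. ] F [  2.5 409.4]
blue [246. 239.] [230 218  35  46 378] [597.  44. 100.]
blue [143. 313.] [132 302  23  22 344] [665. 405. 100.]
```

Emit:
{"api": "move_arm", "payload": {
  "motion": [
    {"offset": [-0.0023, 0.0017, 0.06], "angular": [0, 0, 0], "jaw": 0.075},
    {"offset": [-0.0023, 0.0017, 0.12], "angular": [0, 0, 0], "jaw": 0.075},
    {"offset": [-0.0023, 0.0017, 0.18], "angular": [0, 0, 0], "jaw": 0.075},
    {"offset": [-0.0023, 0.0017, 0.24], "angular": [0, 0, 0], "jaw": 0.075},
    {"offset": [-0.0023, 0.0017, 0.28], "angular": [0, 0, 0], "jaw": 0.075}
  ]
}}

```text
time_s: 6.22
eef_pos: [572.2, 252.5, 64.5]
ee_rot: [-0.001, 0.653, 0.758, -0.001]
force: [-0.5, -0.9, 0.5]
grip_width: 0.878
```

Emit:
{"api": "move_arm", "payload": {
  "motion": [
    {"offset": [0, 0, 0.015], "angular": [0, 0, 0], "jaw": 0.075},
    {"offset": [0, 0, 0.024], "angular": [0, 0, 0], "jaw": 0.075},
    {"offset": [0, 0, 0.024], "angular": [0, 0, 0], "jaw": 0.06},
    {"offset": [0, 0, 0.024], "angular": [0, 0, 0], "jaw": 0.04},
    {"offset": [0, 0, 0.024], "angular": [0, 0, 0], "jaw": 0.04}
  ],
  "squeeze": 30
}}

```text
time_s: 6.85
eef_pos: [573.9, 253.6, 45.0]
ee_rot: [0.001, 0.652, 0.758, 0.001]
force: [-1.0, 0.1, 7.0]
grip_width: 0.578
```

Emit:
{"api": "move_arm", "payload": {
  "motion": [
    {"offset": [0, 0, 0], "angular": [0, 0, 0], "jaw": 0.04},
    {"offset": [0, 0, 0], "angular": [0, 0, 0], "jaw": 0.04},
    {"offset": [0, 0, -0.02], "angular": [0, 0, 0], "jaw": 0.04},
    {"offset": [0, 0, -0.05], "angular": [0, 0, 0], "jaw": 0.04},
    {"offset": [0, 0, -0.1], "angular": [0, 0, 0], "jaw": 0.04}
  ]
}}

```text
time_s: 7.48
eef_pos: [572.2, 253.2, 143.0]
ee_rot: [-0.001, 0.652, 0.758, -0.001]
force: [0.1, 0.2, -2.4]
grip_width: 0.578
```

```bash
python3 - <<'E'
from h import *
st()
for n in('top','side'):
    c=cam(n); print(n); oranges(c,70+100)
    save(c,n+'3.png')
E
```

```text
t 7.47 W [572.2 253.2 143. ] F [ 65.6 258.8] yaw 8.54 zax [-0.004 -0.001 -1.   ] grip 49.4 f [ 0.1  0.2 -2.4] j [0.23 0.62 1.3  0.   1.23 0.08]
top
side
[199.5 345.2] 113 [442.6 421.8 170. ] F [-37.4 444.9]
```

Emit:
{"api": "move_arm", "payload": {
  "motion": [
    {"offset": [-0.05, -0.025, -0.027], "angular": [0, 0, 0], "jaw": 0.04},
    {"offset": [-0.11, -0.045, -0.027], "angular": [0, 0, 0], "jaw": 0.04},
    {"offset": [-0.17, -0.06, -0.027], "angular": [0, 0, 0], "jaw": 0.04},
    {"offset": [-0.23, -0.0656, -0.027], "angular": [0, 0, 0], "jaw": 0.04},
    {"offset": [-0.285, -0.0656, -0.027], "angular": [0, 0, 0], "jaw": 0.04}
  ]
}}

```text
time_s: 8.2
eef_pos: [550.0, -40.1, 170.0]
ee_rot: [-0.0, 0.653, 0.758, -0.0]
force: [1.0, 0.4, -2.9]
grip_width: 0.576
```

Emit:
{"api": "move_arm", "payload": {
  "motion": [
    {"offset": [-0.03, 0, 0.02], "angular": [0, 0, 0], "jaw": 0.04},
    {"offset": [-0.04, 0, 0.05], "angular": [0, 0, 0], "jaw": 0.04},
    {"offset": [-0.042, 0, 0.06], "angular": [0, 0, 0], "jaw": 0.04},
    {"offset": [-0.042, 0, 0.06], "angular": [0, 0, 0], "jaw": 0.04},
    {"offset": [-0.042, 0, 0.06], "angular": [0, 0, 0], "jaw": 0.04}
  ]
}}

```text
time_s: 8.82
eef_pos: [557.3, -79.2, 111.5]
ee_rot: [0.001, 0.652, 0.758, 0.0]
force: [-0.0, 0.5, -2.2]
grip_width: 0.575
```

```bash
python3 - <<'E'
from h import *
plan(f2w(0,-66,105))
for n,roi in(('top',(230,140,340,230)),('side',(235,150,335,260))):
    c=cam(n); save(c,n+'4.png')
a=cv2.imread('pics/top4.png')[140:240,220:350]; b=cv2.imread('pics/side4.png')[180:280,230:340]
cv2.imwrite('pics/ab4.png',np.hstack([cv2.resize(a,None,fx=3.3,fy=3.3,interpolation=cv2.INTER_CUBIC),cv2.resize(b,None,fx=3.3,fy=3.3,interpolation=cv2.INTER_CUBIC)]))
E
```

```text
t 8.82 W [557.3 -79.2 111.5] F [  1.2 -67.6] yaw 8.59 zax [ 0.002 -0.001 -1.   ] grip 49.1 f [-0.   0.5 -2.2] j [-0.35  0.53  1.55  0.    1.07 -0.5 ]
delta mm [ 1.6 -1.2  6.5] rot [ 0.09  0.04 -0.  ]
```

View pics/ab4.png

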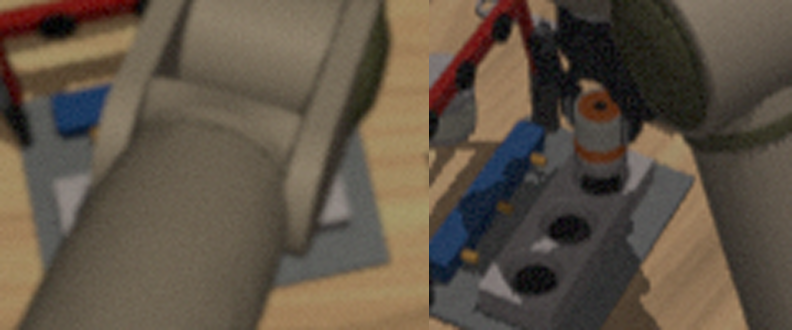

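The side view shows cartridge A held upright above bay2, with its disc at crop (602,107). The bay centre needs refining, so I use the unobstructed frames taken just before, with the clamp up.

```bash
python3 - <<'E'
from h import *
c=cam('side'); print('disc now'); oranges(c,136.5)
a=cv2.imread('pics/top3.png')[155:245,222:347]; b=cv2.imread('pics/side3.png')[190:300,220:340]
cv2.imwrite('pics/ab5.png',np.hstack([cv2.resize(a,(500,360),interpolation=cv2.INTER_CUBIC),cv2.resize(b,(480,440),interpolation=cv2.INTER_CUBIC)[:360,:300]]))
E
```

```text
disc now
[199.5 345.2] 115 [458.7 408.8 136.5] F [-23.3 429.6]
```

View pics/ab5.png

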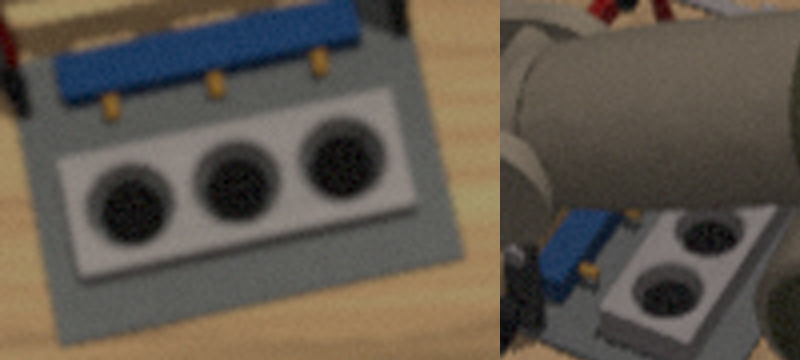

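```bash
python3 - <<'E'
from h import *
c=cam('top'); im=cv2.imread('pics/top3.png'); g=cv2.GaussianBlur(cv2.cvtColor(im,cv2.COLOR_BGR2GRAY),(3,3),0).astype(float)
sub=np.uint8(cv2.resize(g[155:245,222:347],None,fx=8,fy=8,interpolation=cv2.INTER_CUBIC).clip(0,255))
blk=np.median(sub[181*2-20:181*2+20,183*2-5:183*2+5]); ring=np.median(sub[165*2:172*2,95*2:110*2]); print(blk,ring)
for th in (blk*.80,blk*.87):
    m=np.uint8(sub<th)*255; k,l,s,ce=cv2.connectedComponentsWithStats(m)
    r=[]
    for i in range(1,k):
        if 12000<s[i,4]<60000 and s[i,2]<260 and s[i,3]<260:
            u,v=(ce[i]+.5)/8-.5+[222,155]; p=onz(c,u,v,40); r.append(p); print(s[i],(u,v),p.round(1))
    r=np.array(sorted(r,key=lambda p:-p[1])); print(th,'C',r.mean(0).round(1),'yaw',np.arctan2((r[0]-r[-1])[0]*-1,(r[0]-r[-1])[1]).round(4))
P=[(60,158),(388,90),(415,203),(83,275)]; q=[onz(c,u/4+222,v/4+155,40) for u,v in P]; print('blk',np.mean(q,0).round(1),np.array(q).round(0)[:,:2].tolist())
s=cam('side'); hsv=cv2.cvtColor(s['img'],cv2.COLOR_RGB2HSV); m=np.zeros((480,640),np.uint8); m[200:225,265:305]=cv2.inRange(hsv,(3,120,60),(16,255,255))[200:225,265:305]
k,l,st_,ce=cv2.connectedComponentsWithStats(m)
for i in range(1,k):
    if st_[i,4]>10: print('disc',ce[i],st_[i],onz(s,*ce[i],136.5).round(1), 'band z?')
import sys
sb=cv2.imread('pics/side3.png'); g=cv2.GaussianBlur(cv2.cvtColor(sb,cv2.COLOR_BGR2GRAY),(3,3),0)
for u,v in ((670,293),(710,232)): print('side bay',onz(s,(u-500)/4+220,v/4+190,40).round(1))
E
```

```text
131.0 118.0
[  595   230   182   177 24871] (np.float64(307.1988837400989), np.float64(194.32963340838728)) [558.5 -79.4  40. ]
[  383   277   182   175 24987] (np.float64(280.80214961780126), np.float64(200.15155630928083)) [548.8 -14.4  40. ]
[  170   323   184   176 24877] (np.float64(254.21841208747037), np.float64(205.8568180447803)) [539.5  50.8  40. ]
104.80000000000001 C [548.9 -14.4  40. ] yaw 0.1453
[  590   227   190   183 26879] (np.float64(307.1675448305368), np.float64(194.30584517653188)) [558.6 -79.3  40. ]
[  380   274   188   181 26971] (np.float64(280.76948157280043), np.float64(200.13685300878723)) [548.9 -14.3  40. ]
[  165   319   192   182 26851] (np.float64(254.18717878291312), np.float64(205.83902601392873)) [539.5  50.8  40. ]
113.97 C [549.  -14.3  40. ] yaw 0.1454
blk [548.4 -15.4  40. ] [[571.0, 91.0], [599.0, -111.0], [527.0, -122.0], [497.0, 81.0]]
disc [280.9875 212.15  ] [275 208  13   9  80] [556.4 -77.  136.5] band z?
side bay [533.9  51.3  40. ]
side bay [544.3 -13.3  40. ]
```

```bash
python3 - <<'E'
from h import *
s=cam('side'); im=cv2.imread('pics/side3.png'); now=cv2.cvtColor(s['img'],cv2.COLOR_RGB2BGR)
for nm,I in(('s3',im),('now',now)):
    g=cv2.GaussianBlur(cv2.cvtColor(I,cv2.COLOR_BGR2GRAY),(3,3),0)
    sub=cv2.resize(g[190:300,220:340],None,fx=8,fy=8,interpolation=cv2.INTER_CUBIC)
    for (u,v) in((680,586),(840,464)) if nm=='s3' else ((int((535-429)/3.3*8+80),int(279/3.3*8-80)),(int((568-429)/3.3*8+80),int(228/3.3*8-80))):
      for f in(.8,.88):
        blk=np.percentile(sub[v-50:v+50,u-70:u+70],92)
        m=np.uint8(sub<blk*f)*255; k,l,st_,ce=cv2.connectedComponentsWithStats(m); i=l[v,u]
        uu,vv=(ce[i]+.5)/8-.5+[220,190]; print(nm,blk,f,st_[i],onz(s,uu,vv,40).round(1))
E
```

```text
s3 52.0 0.8 [     0      0    960    880 750803] [545.8 -45.2  40. ]
s3 52.0 0.88 [     0      0    960    880 732889] [548.6 -46.1  40. ]
s3 114.0 0.8 [     0      0    960    880 368006] [532.2 -61.7  40. ]
s3 114.0 0.88 [     0      0    960    880 236224] [489.7 -17.1  40. ]
now 67.0 0.8 [ 269  556  129   85 8308] [533.8  55.8  40. ]
now 67.0 0.88 [ 265  551  142   93 9871] [534.1  54.6  40. ]
now 68.0 0.8 [ 352  433  132   85 8015] [543.3  -9.8  40. ]
now 68.0 0.88 [  345   428   148    94 10310] [544.1 -11.5  40. ]
```

```bash
python3 - <<'E'
from h import *
s=cam('side'); im=cv2.imread('pics/side3.png')
g=cv2.GaussianBlur(cv2.cvtColor(im,cv2.COLOR_BGR2GRAY),(3,3),0)
sub=cv2.resize(g[190:300,220:340],None,fx=8,fy=8,interpolation=cv2.INTER_CUBIC)
for u,v in((340,586),(420,464)):
    for f in(.7,.75,.8,.85,.9):
        blk=np.percentile(sub[v-50:v+50,u-70:u+70],92)
        m=np.uint8(sub<blk*f)*255; k,l,st_,ce=cv2.connectedComponentsWithStats(m); i=l[v,u]
        uu,vv=(ce[i]+.5)/8-.5+[220,190]; print(blk,f,st_[i],onz(s,uu,vv,40).round(1))
E
```

```text
104.0 0.7 [  269   534   135   101 10699] [537.6  51.   40. ]
104.0 0.75 [  268   532   137   104 11313] [537.8  50.7  40. ]
104.0 0.8 [  266   529   141   108 11989] [538.   50.5  40. ]
104.0 0.85 [  264   527   144   111 12577] [538.1  50.3  40. ]
104.0 0.9 [  263   525   147   115 13204] [538.2  50.2  40. ]
100.0 0.7 [     0     12    676    728 154544] [594.    3.8  40. ]
100.0 0.75 [     0      9    960    871 292302] [5.1e+02 1.0e-01 4.0e+01]
100.0 0.8 [     0      7    960    873 327405] [516.6  -3.7  40. ]
100.0 0.85 [     0      3    960    877 376332] [522.7  -5.3  40. ]
100.0 0.9 [     0      0    960    880 428957] [526.9 -11.1  40. ]
```

Emit:
{"api": "move_arm", "payload": {
  "motion": [
    {"offset": [-0.0028, 0.0007, 0.008], "angular": [0, 0, 0], "jaw": 0.04},
    {"offset": [-0.0028, 0.0007, 0.016], "angular": [0, 0, 0], "jaw": 0.04},
    {"offset": [-0.0028, 0.0007, 0.022], "angular": [0, 0, 0], "jaw": 0.04},
    {"offset": [-0.0028, 0.0007, 0.028], "angular": [0, 0, 0], "jaw": 0.04},
    {"offset": [-0.0028, 0.0007, 0.032], "angular": [0, 0, 0], "jaw": 0.04}
  ]
}}

```text
time_s: 9.8
eef_pos: [559.7, -83.9, 81.5]
ee_rot: [0.003, 0.652, 0.758, 0.0]
force: [-0.2, -7.4, 23.4]
grip_width: 0.577
```

```bash
sed -i 's/^C=.*/C=np.array([548.5,-14.5]); YAW=0.1454/' h.py; python3 - <<'E'
from h import *
st()
s=cam('side'); hsv=cv2.cvtColor(s['img'],cv2.COLOR_RGB2HSV); m=np.zeros((480,640),np.uint8); m[200:235,265:305]=cv2.inRange(hsv,(3,120,60),(16,255,255))[200:235,265:305]
k,l,st_,ce=cv2.connectedComponentsWithStats(m)
for i in range(1,k):
    if st_[i,4]>10: print('disc',ce[i],st_[i],onz(s,*ce[i],104.5).round(1))
E
```

```text
t 9.8 W [559.7 -83.9  81.5] F [  1.  -70.3] yaw 8.6 zax [ 0.005 -0.004 -1.   ] grip 49.3 f [-0.2 -7.4 23.4] j [-0.35  0.57  1.56 -0.    1.   -0.5 ]
disc [281.12       216.98666667] [276 212  12  10  75] [562.1 -84.8 104.5]
disc [281.34 231.22] [274 227  16   8  50] [528.1 -38.5 104.5]
```

Emit:
{"api": "move_arm", "payload": {
  "motion": [
    {"offset": [0, 0, -0.005], "angular": [0, 0, 0], "jaw": 0.04},
    {"offset": [-0.0022, -0.0005, -0.005], "angular": [0, 0, 0], "jaw": 0.04},
    {"offset": [-0.0022, -0.0005, 0.0], "angular": [0, 0, 0], "jaw": 0.04},
    {"offset": [-0.0022, -0.0005, 0.002], "angular": [0, 0, 0], "jaw": 0.04},
    {"offset": [-0.0022, -0.0005, 0.004], "angular": [0, 0, 0], "jaw": 0.04}
  ]
}}

```text
time_s: 10.48
eef_pos: [559.4, -84.7, 75.1]
ee_rot: [0.002, 0.653, 0.758, 0.001]
force: [7.2, 2.0, 1.4]
grip_width: 0.576
```

```bash
python3 - <<'E'
from h import *
st()
s=cam('side'); hsv=cv2.cvtColor(s['img'],cv2.COLOR_RGB2HSV); m=np.zeros((480,640),np.uint8); m[200:235,265:305]=cv2.inRange(hsv,(3,120,60),(16,255,255))[200:235,265:305]
k,l,st_,ce=cv2.connectedComponentsWithStats(m)
for i in range(1,k):
    if st_[i,4]>10: print('disc',ce[i],st_[i],onz(s,*ce[i],104.5).round(1))
save(s,'side6.png'); b=cv2.imread('pics/side6.png')[190:280,230:330]; cv2.imwrite('pics/c6.png',cv2.resize(b,None,fx=6,fy=6,interpolation=cv2.INTER_CUBIC))
E
```

```text
t 10.47 W [559.4 -84.7  75.1] F [  0.6 -71. ] yaw 8.52 zax [ 0.005 -0.001 -1.   ] grip 49.2 f [7.2 2.  1.4] j [-0.36  0.58  1.57  0.    0.99 -0.51]
disc [281.38356164 218.32876712] [276 214  12   9  73] [558.2 -80.8 104.5]
disc [281.58695652 232.47826087] [275 229  15   6  46] [524.6 -34.9 104.5]
```

View pics/c6.png

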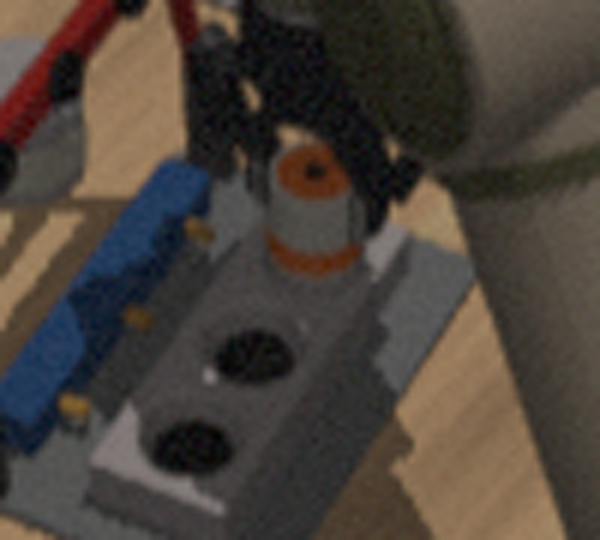

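Cartridge A has entered bay2 (band at crop (313,258) just above the block, force near zero). Pressing to the seat and releasing.

Emit:
{"api": "move_arm", "payload": {
  "motion": [
    {"offset": [0, 0, 0.002], "angular": [0, 0, 0], "jaw": 0.04},
    {"offset": [0, 0, 0.004], "angular": [0, 0, 0], "jaw": 0.04},
    {"offset": [0, 0, 0.005], "angular": [0, 0, 0], "jaw": 0.04},
    {"offset": [0, 0, 0.005], "angular": [0, 0, 0], "jaw": 0.04},
    {"offset": [0, 0, 0.005], "angular": [0, 0, 0], "jaw": 0.04}
  ]
}}

```text
time_s: 11.15
eef_pos: [559.4, -84.6, 70.3]
ee_rot: [0.002, 0.653, 0.758, 0.001]
force: [6.6, 2.5, 2.7]
grip_width: 0.573
```

```bash
python3 - <<'E'
from h import *
st()
E
```

```text
t 11.15 W [559.4 -84.6  70.3] F [  0.7 -71. ] yaw 8.53 zax [ 0.005 -0.    -1.   ] grip 49.0 f [6.6 2.5 2.7] j [-0.36  0.59  1.57  0.    0.98 -0.51]
```

Emit:
{"api": "move_arm", "payload": {
  "motion": [
    {"offset": [0, 0, 0], "angular": [0, 0, 0], "jaw": 0.075},
    {"offset": [0, 0, 0], "angular": [0, 0, 0], "jaw": 0.075},
    {"offset": [0, 0, -0.03], "angular": [0, 0, 0], "jaw": 0.075},
    {"offset": [0, 0, -0.08], "angular": [0, 0, 0], "jaw": 0.075},
    {"offset": [0, 0, -0.13], "angular": [0, 0, 0], "jaw": 0.075}
  ]
}}

```text
time_s: 11.78
eef_pos: [557.2, -84.6, 200.5]
ee_rot: [-0.001, 0.653, 0.758, -0.0]
force: [0.0, -0.6, -0.3]
grip_width: 0.876
```

Emit:
{"api": "move_arm", "payload": {
  "motion": [
    {"offset": [0.06, 0, 0], "angular": [0, 0, 0], "jaw": 0.075},
    {"offset": [0.12, 0, 0], "angular": [0, 0, 0], "jaw": 0.075},
    {"offset": [0.18, 0, 0], "angular": [0, 0, 0], "jaw": 0.075},
    {"offset": [0.24, 0, 0], "angular": [0, 0, 0], "jaw": 0.075},
    {"offset": [0.3, 0, 0], "angular": [0, 0, 0], "jaw": 0.075}
  ]
}}

```text
time_s: 12.4
eef_pos: [512.5, 213.7, 199.2]
ee_rot: [-0.0, 0.653, 0.758, -0.0]
force: [0.9, -0.4, -0.2]
grip_width: 0.876
```

Emit:
{"api": "move_arm", "payload": {
  "motion": [
    {"offset": [0.05, 0, 0], "angular": [0, 0, 0], "jaw": 0.075},
    {"offset": [0.1, 0, 0], "angular": [0, 0, 0], "jaw": 0.075},
    {"offset": [0.15, 0, 0.0], "angular": [0, 0, 0], "jaw": 0.075},
    {"offset": [0.17, 0, 0.03], "angular": [0, 0, 0], "jaw": 0.075},
    {"offset": [0.17, 0, 0.06], "angular": [0, 0, 0], "jaw": 0.075}
  ]
}}

```text
time_s: 13.02
eef_pos: [487.1, 381.4, 138.1]
ee_rot: [-0.0, 0.652, 0.759, -0.0]
force: [0.9, -0.1, 0.2]
grip_width: 0.879
```

```bash
python3 - <<'E'
from h import *
plan([490.6,383.3,44],8.33)
for n in('top','side'):
    c=cam(n); print(n); oranges(c,70); save(c,n+'7.png')
c=cam('top'); print('bay2 cart z96'); oranges(c,96)
E
```

```text
t 13.03 W [487.1 381.4 138.1] F [ -3.4 400.6] yaw 8.67 zax [-0.001 -0.    -1.   ] grip 75.0 f [ 0.9 -0.1  0.2] j [ 0.48  0.61  1.33 -0.    1.2   0.32]
delta mm [ 1.4  3.8 94.1] rot [-0.04  0.02  0.34]
top
[306.3 188.5] 140 [564.9 -78.7  70. ] F [  6.9 -65.9]
side
[281.7 220.1] 63 [ 571.8 -100.4   70. ] F [ 10.7 -88.4]
bay2 cart z96
[306.3 188.6] 140 [557.4 -79.3  96. ] F [ -0.6 -65.4]
```

Emit:
{"api": "move_arm", "payload": {
  "motion": [
    {"offset": [0, 0.0038, 0.02], "angular": [0, 0, -0.3], "jaw": 0.075},
    {"offset": [0, 0.0038, 0.055], "angular": [0, 0, -0.3], "jaw": 0.075},
    {"offset": [0, 0.0038, 0.085], "angular": [0, 0, -0.3], "jaw": 0.075},
    {"offset": [0, 0.0038, 0.093], "angular": [0, 0, -0.3], "jaw": 0.075},
    {"offset": [0, 0.0038, 0.093], "angular": [0, 0, -0.3], "jaw": 0.06}
  ]
}}

```text
time_s: 13.8
eef_pos: [492.2, 380.7, 46.8]
ee_rot: [0.0, 0.651, 0.759, 0.0]
force: [-0.4, -0.0, 0.2]
grip_width: 0.707
```

Emit:
{"api": "move_arm", "payload": {
  "motion": [
    {"offset": [0, 0, 0], "angular": [0, 0, 0], "jaw": 0.04},
    {"offset": [0, 0, 0], "angular": [0, 0, 0], "jaw": 0.04},
    {"offset": [0, 0, 0], "angular": [0, 0, 0], "jaw": 0.04},
    {"offset": [0, 0, 0], "angular": [0, 0, 0], "jaw": 0.04},
    {"offset": [0, 0, 0], "angular": [0, 0, 0], "jaw": 0.04}
  ]
}}

```text
time_s: 14.42
eef_pos: [492.4, 381.1, 47.9]
ee_rot: [0.001, 0.65, 0.76, 0.001]
force: [-1.3, -1.7, 6.0]
grip_width: 0.578
```

Emit:
{"api": "move_arm", "payload": {
  "motion": [
    {"offset": [0, 0, -0.03], "angular": [0, 0, 0], "jaw": 0.04},
    {"offset": [0, 0, -0.08], "angular": [0, 0, 0], "jaw": 0.04},
    {"offset": [-0.04, 0, -0.11], "angular": [0, 0, 0], "jaw": 0.04},
    {"offset": [-0.1, 0, -0.11], "angular": [0, 0, 0], "jaw": 0.04},
    {"offset": [-0.16, 0, -0.11], "angular": [0, 0, 0], "jaw": 0.04}
  ]
}}

```text
time_s: 15.05
eef_pos: [516.2, 221.1, 156.7]
ee_rot: [0.0, 0.65, 0.76, 0.0]
force: [1.0, -0.3, -2.4]
grip_width: 0.577
```

```bash
python3 - <<'E'
from h import *
plan(f2w(.8,60.9,105),8.33)
E
```

```text
t 15.05 W [516.2 221.1 156.7] F [  2.2 237.8] yaw 8.89 zax [ 0.001  0.    -1.   ] grip 49.3 f [ 1.  -0.3 -2.4] j [ 0.2   0.47  1.5  -0.    1.17  0.04]
delta mm [-176.9   -3.1   51.7] rot [0.03 0.   0.56]
```

Emit:
{"api": "move_arm", "payload": {
  "motion": [
    {"offset": [-0.06, -0.001, 0], "angular": [0, 0, 0.3], "jaw": 0.04},
    {"offset": [-0.12, -0.002, 0], "angular": [0, 0, 0.56], "jaw": 0.04},
    {"offset": [-0.165, -0.003, 0.01], "angular": [0, 0, 0.56], "jaw": 0.04},
    {"offset": [-0.1769, -0.0031, 0.04], "angular": [0, 0, 0.56], "jaw": 0.04},
    {"offset": [-0.1769, -0.0031, 0.052], "angular": [0, 0, 0.56], "jaw": 0.04}
  ]
}}

```text
time_s: 15.68
eef_pos: [539.7, 46.8, 103.0]
ee_rot: [-0.001, 0.655, 0.756, -0.001]
force: [-0.0, -0.4, -2.6]
grip_width: 0.576
```

```bash
python3 - <<'E'
from h import *
plan(f2w(.8,60.9,90),8.33)
s=cam('side'); save(s,'side8.png')
hsv=cv2.cvtColor(s['img'],cv2.COLOR_RGB2HSV); m=np.zeros((480,640),np.uint8); m[215:270,240:275]=cv2.inRange(hsv,(3,120,60),(16,255,255))[215:270,240:275]
k,l,st_,ce=cv2.connectedComponentsWithStats(m); z=ctrl.sense()['eef_pos'][2]
for i in range(1,k):
    if st_[i,4]>10: p=onz(s,*ce[i],z+22.1); print('disc',ce[i],st_[i],p.round(1),w2f(p).round(1))
E
```

```text
t 15.68 W [539.7  46.8 103. ] F [ 0.2 61.9] yaw 8.19 zax [-0.003  0.    -1.   ] grip 49.2 f [-0.  -0.4 -2.6] j [-0.13  0.5   1.62  0.    1.03 -0.27]
delta mm [-1.   0.6 13. ] rot [-0.14 -0.04 -0.14]
disc [260.02247191 243.76404494] [254 239  13  10  89] [540.2  49.6 124.3] [ 1.  64.6]
disc [261.45098039 258.21568627] [254 255  16   7  51] [504.8  89.9 124.3] [-28.1 109.7]
```

Emit:
{"api": "move_arm", "payload": {
  "motion": [
    {"offset": [-0.001, 0.0006, 0.007], "angular": [0, 0, 0], "jaw": 0.04},
    {"offset": [-0.001, 0.0006, 0.013], "angular": [0, 0, 0], "jaw": 0.04},
    {"offset": [-0.001, 0.0006, 0.016], "angular": [0, 0, 0], "jaw": 0.04},
    {"offset": [-0.001, 0.0006, 0.019], "angular": [0, 0, 0], "jaw": 0.04},
    {"offset": [-0.001, 0.0006, 0.02], "angular": [0, 0, 0], "jaw": 0.04}
  ]
}}

```text
time_s: 16.35
eef_pos: [541.2, 46.5, 84.4]
ee_rot: [0.0, 0.654, 0.756, 0.0]
force: [-0.0, 0.1, -2.5]
grip_width: 0.577
```

```bash
python3 - <<'E'
from h import *
st()
E
```

```text
t 16.35 W [541.2  46.5  84.4] F [ 1.6 61.4] yaw 8.28 zax [ 0.  0. -1.] grip 49.2 f [-0.   0.1 -2.5] j [-0.13  0.53  1.63  0.    0.99 -0.27]
```

Emit:
{"api": "move_arm", "payload": {
  "motion": [
    {"offset": [0, -0.0008, 0.003], "angular": [0, 0, 0], "jaw": 0.04},
    {"offset": [0, -0.0008, 0.006], "angular": [0, 0, 0], "jaw": 0.04},
    {"offset": [0, -0.0008, 0.009], "angular": [0, 0, 0], "jaw": 0.04},
    {"offset": [0, -0.0008, 0.011], "angular": [0, 0, 0], "jaw": 0.04},
    {"offset": [0, -0.0008, 0.011], "angular": [0, 0, 0], "jaw": 0.04}
  ]
}}

```text
time_s: 16.98
eef_pos: [540.4, 46.3, 73.3]
ee_rot: [0.0, 0.654, 0.756, 0.0]
force: [0.5, 0.8, -1.6]
grip_width: 0.573
```

```bash
python3 - <<'E'
from h import *
st()
E
```

```text
t 16.98 W [540.4  46.3  73.3] F [ 0.8 61.4] yaw 8.28 zax [ 0. -0. -1.] grip 49.0 f [ 0.5  0.8 -1.6] j [-0.13  0.54  1.64  0.    0.96 -0.28]
```

Emit:
{"api": "move_arm", "payload": {
  "motion": [
    {"offset": [0, 0, 0], "angular": [0, 0, 0], "jaw": 0.075},
    {"offset": [0, 0, 0], "angular": [0, 0, 0], "jaw": 0.075},
    {"offset": [0, 0, -0.03], "angular": [0, 0, 0], "jaw": 0.075},
    {"offset": [0, 0, -0.08], "angular": [0, 0, 0], "jaw": 0.075},
    {"offset": [0, 0, -0.14], "angular": [0, 0, 0], "jaw": 0.06}
  ]
}}

```text
time_s: 17.6
eef_pos: [539.9, 46.3, 214.6]
ee_rot: [-0.001, 0.654, 0.756, -0.0]
force: [0.2, -0.2, -0.1]
grip_width: 0.705
```

Emit:
{"api": "move_arm", "payload": {
  "motion": [
    {"offset": [0, 0, -0.06], "angular": [0, 0, 0], "jaw": 0.05},
    {"offset": [0, 0, -0.12], "angular": [0, 0, 0], "jaw": 0.05},
    {"offset": [-0.025, 0.055, -0.135], "angular": [0, 0, 0], "jaw": 0.05},
    {"offset": [-0.05, 0.105, -0.135], "angular": [0, 0, 0], "jaw": 0.05},
    {"offset": [-0.061, 0.1295, -0.135], "angular": [0, 0, 0], "jaw": 0.05}
  ]
}}

```text
time_s: 18.23
eef_pos: [678.9, 3.5, 347.2]
ee_rot: [-0.0, 0.655, 0.756, -0.0]
force: [-0.3, -0.1, -0.0]
grip_width: 0.585
```

```bash
python3 - <<'E'
from h import *
plan(f2w(128,0,278),8.33)
for n in('top','side'):
    c=cam(n); print(n); oranges(c,96); save(c,n+'9.png')
b=np.hstack([cv2.resize(cv2.imread('pics/top9.png')[120:250,200:340],(420,390)),cv2.resize(cv2.imread('pics/side9.png')[150:280,200:326],(378,390))]); cv2.imwrite('pics/c9.png',b)
E
```

```text
t 18.23 W [678.9   3.5 347.2] F [131.7  -1.1] yaw 8.23 zax [-0.001  0.    -1.   ] grip 49.9 f [-0.3 -0.1 -0. ] j [-0.17  0.67  0.69 -0.    1.79 -0.31]
delta mm [ 1.  -3.6 69.2] rot [-0.06 -0.01 -0.1 ]
top
[306.2 188.6] 141 [557.4 -79.2  96. ] F [ -0.5 -65.3]
[254.6 200.9] 67 [536.8  42.9  96. ] F [-3.2 58.4]
side
[261.  250.1] 82 [538.6  48.8  96. ] F [-0.6 64.1]
```

View pics/c9.png

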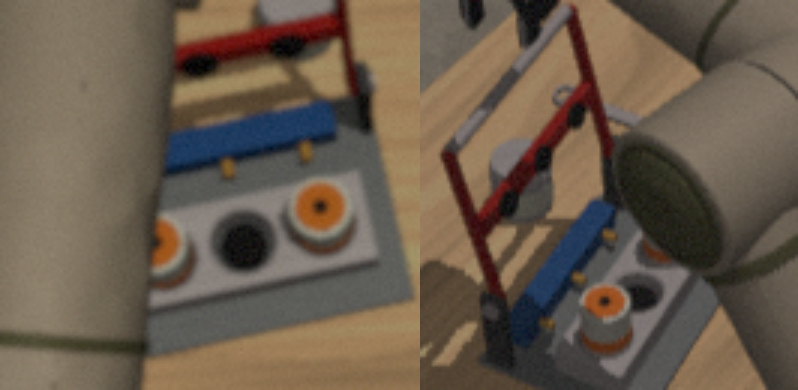

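Both cartridges stand upright in bay0 and bay2, and the handle is clear. Gripping it and swinging the clamp down.

Emit:
{"api": "move_arm", "payload": {
  "motion": [
    {"offset": [0.003, -0.0036, 0.03], "angular": [0, 0, 0], "jaw": 0.05},
    {"offset": [0.003, -0.0036, 0.06], "angular": [0, 0, 0], "jaw": 0.05},
    {"offset": [0.003, -0.0036, 0.069], "angular": [0, 0, 0], "jaw": 0.05},
    {"offset": [0.003, -0.0036, 0.069], "angular": [0, 0, 0], "jaw": 0.03},
    {"offset": [0.003, -0.0036, 0.069], "angular": [0, 0, 0], "jaw": 0.005}
  ],
  "squeeze": 45
}}

```text
time_s: 18.95
eef_pos: [673.7, 7.1, 281.1]
ee_rot: [0.001, 0.654, 0.756, 0.001]
force: [6.1, 1.2, 3.2]
grip_width: 0.166
```

Emit:
{"api": "move_arm", "payload": {
  "motion": [
    {"offset": [0, 0, 0], "angular": [0, 0, 0], "jaw": 0.005},
    {"offset": [0, 0, 0], "angular": [0, 0, 0], "jaw": 0.005},
    {"offset": [0, 0, 0], "angular": [0, 0, 0], "jaw": 0.005},
    {"offset": [0, 0, 0], "angular": [0, 0, 0], "jaw": 0.005},
    {"offset": [0, 0, 0], "angular": [0, 0, 0], "jaw": 0.005}
  ]
}}

```text
time_s: 19.58
eef_pos: [673.8, 7.1, 281.2]
ee_rot: [0.001, 0.654, 0.756, 0.001]
force: [-0.3, 1.1, 6.5]
grip_width: 0.142
```

```bash
python3 - <<'E'
from h import *
plan(f2w(128.2,2,278.4),8.33)
E
```

```text
t 19.57 W [673.8   7.1 281.2] F [127.1   3.2] yaw 8.28 zax [ 0.003 -0.    -1.   ] grip 12.1 f [-0.3  1.1  6.5] j [-0.16  0.65  0.89  0.    1.6  -0.31]
delta mm [-1.2  1.1  2.8] rot [ 0.19  0.05 -0.05]
```

Emit:
{"api": "move_arm", "payload": {
  "motion": [
    {"offset": [0, -0.0327, -0.0038], "angular": [0, 0, 0], "jaw": 0.005},
    {"offset": [0, -0.07, -0.0011], "angular": [0, 0, 0], "jaw": 0.005},
    {"offset": [0, -0.1065, 0.009], "angular": [0, 0, 0], "jaw": 0.005},
    {"offset": [0, -0.14, 0.0262], "angular": [0, 0, 0], "jaw": 0.005},
    {"offset": [0, -0.17, 0.0498], "angular": [0, 0, 0], "jaw": 0.005}
  ]
}}

```text
time_s: 20.2
eef_pos: [505.6, -17.3, 230.6]
ee_rot: [0.003, 0.654, 0.756, 0.002]
force: [18.0, 0.9, -11.5]
grip_width: 0.142
```

Emit:
{"api": "move_arm", "payload": {
  "motion": [
    {"offset": [0, -0.0244, 0.029], "angular": [0, 0, 0], "jaw": 0.005},
    {"offset": [0, -0.0387, 0.0537], "angular": [0, 0, 0], "jaw": 0.005},
    {"offset": [0, -0.0491, 0.0802], "angular": [0, 0, 0], "jaw": 0.005},
    {"offset": [0, -0.0538, 0.0986], "angular": [0, 0, 0], "jaw": 0.005},
    {"offset": [0, -0.0555, 0.108], "angular": [0, 0, 0], "jaw": 0.005}
  ]
}}

```text
time_s: 20.82
eef_pos: [452.2, -25.3, 122.3]
ee_rot: [0.002, 0.655, 0.756, 0.002]
force: [9.0, 5.5, 2.9]
grip_width: 0.142
```

```bash
python3 - <<'E'
from h import *
plan(f2w(-100,2,95),8.33)
E
```

```text
t 20.82 W [452.2 -25.3 122.3] F [-96.9   3.2] yaw 8.23 zax [ 0.006  0.    -1.   ] grip 12.1 f [9.  5.5 2.9] j [-0.32  0.3   1.87  0.    0.97 -0.46]
delta mm [-1.2 -3.3 27.3] rot [ 0.36  0.05 -0.1 ]
```

Emit:
{"api": "move_arm", "payload": {
  "motion": [
    {"offset": [0, -0.001, 0.007], "angular": [0, 0, 0], "jaw": 0.005},
    {"offset": [0, -0.002, 0.014], "angular": [0, 0, 0], "jaw": 0.005},
    {"offset": [0, -0.0025, 0.02], "angular": [0, 0, 0], "jaw": 0.005},
    {"offset": [0, -0.0025, 0.026], "angular": [0, 0, 0], "jaw": 0.005},
    {"offset": [0, -0.0025, 0.029], "angular": [0, 0, 0], "jaw": 0.005}
  ]
}}

```text
time_s: 21.45
eef_pos: [451.0, -26.1, 97.6]
ee_rot: [0.004, 0.654, 0.756, 0.002]
force: [-15.7, 8.9, 74.9]
grip_width: 0.141
```

```bash
python3 - <<'E'
from h import *
st()
E
```

```text
t 21.45 W [451.  -26.1  97.6] F [-98.1   2.6] yaw 8.31 zax [ 0.009 -0.002 -1.   ] grip 12.1 f [-15.7   8.9  74.9] j [-0.32  0.33  1.9   0.    0.9  -0.46]
```

Emit:
{"api": "move_arm", "payload": {
  "motion": [
    {"offset": [0, 0, -0.002], "angular": [0, 0, 0], "jaw": 0.005},
    {"offset": [0, 0, -0.004], "angular": [0, 0, 0], "jaw": 0.005},
    {"offset": [0, 0, -0.004], "angular": [0, 0, 0], "jaw": 0.05},
    {"offset": [0, 0, -0.004], "angular": [0, 0, 0], "jaw": 0.05},
    {"offset": [0, 0, -0.004], "angular": [0, 0, 0], "jaw": 0.05}
  ]
}}

```text
time_s: 22.08
eef_pos: [447.6, -25.8, 96.5]
ee_rot: [-0.0, 0.654, 0.756, -0.0]
force: [-0.8, 0.6, 0.7]
grip_width: 0.584
```

Emit:
{"api": "move_arm", "payload": {
  "motion": [
    {"offset": [0, 0, -0.03], "angular": [0, 0, 0], "jaw": 0.05},
    {"offset": [0, 0, -0.08], "angular": [0, 0, 0], "jaw": 0.05},
    {"offset": [-0.05, 0, -0.11], "angular": [0, 0, 0], "jaw": 0.02},
    {"offset": [-0.11, 0, -0.11], "angular": [0, 0, 0], "jaw": 0.005},
    {"offset": [-0.17, 0, -0.11], "angular": [0, 0, 0], "jaw": 0}
  ]
}}

```text
time_s: 22.7
eef_pos: [472.2, -195.8, 207.0]
ee_rot: [0.0, 0.654, 0.756, 0.0]
force: [0.7, 1.4, 0.8]
grip_width: 0.002
```

```bash
python3 - <<'E'
from h import *
st()
s=cam('side'); save(s,'side10.png'); c=cam('top'); save(c,'top10.png')
for y in(107,-107):
    print([ (a,proj(s,f2w(90-190*np.cos(a),y,98+190*np.sin(a))).round(1),proj(c,f2w(90-190*np.cos(a),y,98+190*np.sin(a))).round(1)) for a in(0,.05,.1)])
b=np.hstack([cv2.resize(cv2.imread('pics/top10.png')[140:250,210:340],None,fx=3,fy=3),cv2.resize(cv2.imread('pics/side10.png')[185:295,220:340],None,fx=3,fy=3)]); cv2.imwrite('pics/c10.png',b)
# pedal: dark base + yellow in top and side
for n,I in(('top',c),('side',s)):
    hsv=cv2.cvtColor(I['img'],cv2.COLOR_RGB2HSV); m=cv2.inRange(hsv,(20,120,80),(30,255,255)); m=cv2.morphologyEx(m,cv2.MORPH_CLOSE,np.ones((5,5)))
    k,l,ss,ce=cv2.connectedComponentsWithStats(m)
    for i in range(1,k):
        if ss[i,4]>300: 
            r=cv2.minAreaRect(np.argwhere(l==i)[:,::-1].astype(np.float32)); print(n,ss[i],r,cv2.boxPoints(r).round(1).tolist())
E
```

```text
t 22.7 W [ 472.2 -195.8  207. ] F [-101.7 -168.3] yaw 8.3 zax [ 0.001 -0.    -1.   ] grip 0.2 f [0.7 1.4 0.8] j [-0.62  0.31  1.59  0.    1.23 -0.77]
[(0, array([284.6, 272.2]), array([241.9, 245.2])), (0.05, array([284.5, 270.2]), array([241.2, 244.4])), (0.1, array([284.3, 268. ]), array([240.5, 243.4]))]
[(0, array([316.8, 222. ]), array([333. , 225.1])), (0.05, array([316.8, 219.8]), array([333. , 224.2])), (0.1, array([316.7, 217.6]), array([333., 223.]))]
top [178 108  30  30 517] ((193.11373901367188, 124.6769027709961), (28.179479598999023, 28.29964828491211), 57.2647705078125) [[173.60000610351562, 120.5], [197.39999389648438, 105.19999694824219], [212.60000610351562, 128.89999389648438], [188.8000030517578, 144.1999969482422]]
side [168 234  25  25 404] ((180.50001525878906, 246.00003051757812), (23.33452033996582, 21.920310974121094), 45.0) [[164.5, 245.5], [180.0, 230.0], [196.5, 246.5], [181.0, 262.0]]
```

View pics/c10.png

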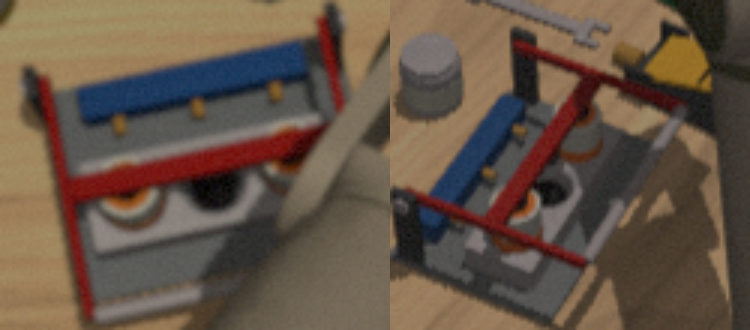

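Handle end at side (285,273) matches angle 0, and both cartridges are under the beam, so the clamp is shut. Next I locate the yellow pedal's pad.

```bash
python3 - <<'E'
from h import *
c=cam('top'); im=cv2.imread('pics/top0.png'); hsv=cv2.cvtColor(im,cv2.COLOR_BGR2HSV)
m=cv2.morphologyEx(cv2.inRange(hsv,(20,120,80),(30,255,255)),cv2.MORPH_CLOSE,np.ones((5,5))); m[:,:345]=0;m[:186]=0
r=cv2.minAreaRect(np.argwhere(m>0)[:,::-1].astype(np.float32)); print(r, cv2.boxPoints(r).round(1).tolist())
P=lambda u,v:(u/2.58+90,v/2.58+140)
hl,hr,fl,fr=[P(*p) for p in((687,125),(768,117),(700,255),(785,248))]
H=[onz(c,*hl,38),onz(c,*hr,38)]; F=[onz(c,*fl,73),onz(c,*fr,73)]
print(np.round(H,1),np.round(F,1)); h=np.mean(H,0);f=np.mean(F,0); d=(h-f)[:2]; L=np.linalg.norm(d); yaw=np.arctan2(d[1],d[0]); print('len',L,'yaw',np.degrees(yaw),'w',np.linalg.norm(H[0]-H[1]),np.linalg.norm(F[0]-F[1]))
# tread 135 long (slope ~.27-> 130 horiz): pad ~ 30 mm from free end if tread runs 0..135 from hinge
u=d/L; pad=f[:2]+u*27; print('pad',pad, 'free',f[:2])
g=cv2.resize(im[160:255,340:405],None,fx=5,fy=5,interpolation=cv2.INTER_CUBIC); s=cv2.imread('pics/side0.png')[185:240,285:360]; s=cv2.resize(s,None,fx=5,fy=5,interpolation=cv2.INTER_CUBIC)
o=np.zeros((475,700,3),np.uint8); o[:,:325]=g; o[:275,325:700]=s; cv2.imwrite('pics/ped.png',o)
plan([*pad,110],np.degrees(yaw))
E
```

```text
((478.0371398925781, 302.03228759765625), (329.5001525878906, 51.70688247680664), 41.00908660888672) [[336.79998779296875, 213.39999389648438], [370.70001220703125, 174.39999389648438], [619.2999877929688, 390.6000061035156], [585.4000244140625, 429.6000061035156]]
[[ 564.7 -200.    38. ]
 [ 566.7 -277.2   38. ]] [[ 432.7 -198.8   73. ]
 [ 433.3 -276.2   73. ]]
len 132.73625254556305 yaw -0.4684949066632556 w 77.23178339568997 77.35561562230708
pad [ 459.99533951 -237.73509417] free [ 432.99624211 -237.5143236 ]
t 22.85 W [ 471.9 -196.   206. ] F [-102.1 -168.5] yaw 8.08 zax [-0.001  0.001 -1.   ] grip 0.1 f [-0.9  0.2  0.3] j [-0.62  0.31  1.59 -0.    1.23 -0.76]
delta mm [-39.7 -17.6  96. ] rot [-0.05 -0.03  8.55]
```

View pics/ped.png

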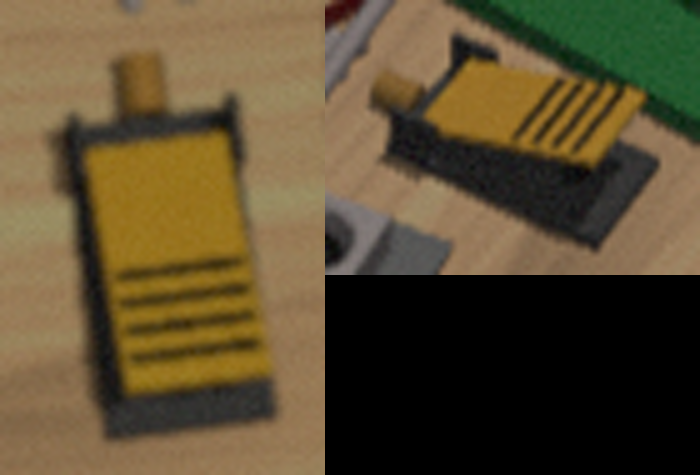

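```bash
python3 - <<'E'
from h import *
c=cam('top'); P=lambda u,v:(u/5+340,v/5+160)
f=(onz(c,*P(125,393),72)+onz(c,*P(270,380),72))/2; h=(onz(c,*P(85,148),36)+onz(c,*P(225,132),36))/2; r=onz(c,*P(187,312),62)
print(f,h,r,np.degrees(np.arctan2(*(h-f)[:2][::-1])),np.linalg.norm((h-f)[:2]))
u=(h-f)[:2]/np.linalg.norm((h-f)[:2]); pad=f[:2]+u*26; print('pad',pad)
plan([*pad,105],8.33)
E
```

```text
[ 433.30343439 -241.63836467   72.        ] [ 563.68005665 -236.1591822    36.        ] [ 471.28181277 -241.07408643   62.        ] 2.406485158374877 130.49170499607163
pad [ 459.28050457 -240.54665739]
t 22.9 W [ 471.8 -194.4  206.1] F [-101.9 -166.9] yaw 8.19 zax [-0.001  0.001 -1.   ] grip 0.2 f [-0.6  0.8 -0.2] j [-0.62  0.31  1.6   0.    1.23 -0.76]
delta mm [-44.  -18.9 101.1] rot [-0.05 -0.06 -0.14]
```

Emit:
{"api": "move_arm", "payload": {
  "motion": [
    {"offset": [-0.03, -0.012, 0], "angular": [0, 0, 0], "jaw": 0},
    {"offset": [-0.046, -0.017, 0.03], "angular": [0, 0, 0], "jaw": 0},
    {"offset": [-0.046, -0.017, 0.08], "angular": [0, 0, 0], "jaw": 0},
    {"offset": [-0.046, -0.017, 0.12], "angular": [0, 0, 0], "jaw": 0},
    {"offset": [-0.046, -0.017, 0.12], "angular": [0, 0, 0], "jaw": 0}
  ]
}}

```text
time_s: 23.52
eef_pos: [461.0, -239.8, 84.8]
ee_rot: [-0.003, 0.654, 0.757, 0.0]
force: [-0.2, 0.5, 0.5]
grip_width: -0.002
```

Emit:
{"api": "move_arm", "payload": {
  "motion": [
    {"offset": [0, 0, 0.006], "angular": [0, 0, 0], "jaw": 0},
    {"offset": [0, 0, 0.012], "angular": [0, 0, 0], "jaw": 0},
    {"offset": [0, 0, 0.018], "angular": [0, 0, 0], "jaw": 0},
    {"offset": [0, 0, 0.024], "angular": [0, 0, 0], "jaw": 0},
    {"offset": [0, 0, 0.03], "angular": [0, 0, 0], "jaw": 0}
  ]
}}

```text
time_s: 24.15
eef_pos: [462.3, -242.5, 57.8]
ee_rot: [0.001, 0.654, 0.756, -0.0]
force: [-5.8, 0.1, 10.1]
grip_width: 0.001
```

```bash
python3 - <<'E'
from h import *
st()
E
```

```text
t 24.15 W [ 462.3 -242.5   57.8] F [-118.3 -213.1] yaw 8.3 zax [ 0.001 -0.002 -1.   ] grip 0.1 f [-5.8  0.1 10.1] j [-0.71  0.53  1.71 -0.    0.9  -0.85]
```

Emit:
{"api": "move_arm", "payload": {
  "motion": [
    {"offset": [0, 0, 0.003], "angular": [0, 0, 0], "jaw": 0},
    {"offset": [0, 0, 0.006], "angular": [0, 0, 0], "jaw": 0},
    {"offset": [0, 0, 0.008], "angular": [0, 0, 0], "jaw": 0},
    {"offset": [0, 0, 0.0095], "angular": [0, 0, 0], "jaw": 0},
    {"offset": [0, 0, 0.0105], "angular": [0, 0, 0], "jaw": 0}
  ]
}}

```text
time_s: 24.78
eef_pos: [461.8, -242.6, 48.6]
ee_rot: [0.0, 0.654, 0.757, -0.001]
force: [-13.4, 2.6, 30.4]
grip_width: 0.001
```

```bash
python3 - <<'E'
from h import *
st()
E
```

```text
t 24.77 W [ 461.8 -242.6   48.6] F [-118.8 -213.1] yaw 8.32 zax [-0.    -0.002 -1.   ] grip 0.1 f [-13.4   2.6  30.4] j [-0.71  0.54  1.72 -0.    0.88 -0.85]
```

At the stop: 30 N, tip at about 38 mm. Holding over 1 s, then releasing.

Emit:
{"api": "move_arm", "payload": {
  "motion": [
    {"offset": [0, 0, 0], "angular": [0, 0, 0], "jaw": 0},
    {"offset": [0, 0, 0], "angular": [0, 0, 0], "jaw": 0},
    {"offset": [0, 0, 0], "angular": [0, 0, 0], "jaw": 0},
    {"offset": [0, 0, 0], "angular": [0, 0, 0], "jaw": 0},
    {"offset": [0, 0, 0], "angular": [0, 0, 0], "jaw": 0}
  ]
}}

```text
time_s: 25.4
eef_pos: [461.8, -242.6, 48.8]
ee_rot: [0.001, 0.654, 0.757, -0.001]
force: [-11.2, 3.3, 26.3]
grip_width: -0.001
```

Emit:
{"api": "move_arm", "payload": {
  "motion": [
    {"offset": [0, 0, 0], "angular": [0, 0, 0], "jaw": 0},
    {"offset": [0, 0, 0], "angular": [0, 0, 0], "jaw": 0},
    {"offset": [0, 0, 0], "angular": [0, 0, 0], "jaw": 0},
    {"offset": [0, 0, 0], "angular": [0, 0, 0], "jaw": 0},
    {"offset": [0, 0, 0], "angular": [0, 0, 0], "jaw": 0}
  ]
}}

```text
time_s: 26.02
eef_pos: [461.8, -242.6, 48.8]
ee_rot: [0.001, 0.654, 0.757, -0.001]
force: [-12.1, 2.4, 26.1]
grip_width: -0.003
```

```bash
python3 - <<'E'
from h import *
st()
s=cam('side'); save(s,'side11.png'); b=cv2.imread('pics/side11.png')[170:295,220:380]; cv2.imwrite('pics/c11.png',cv2.resize(b,None,fx=4,fy=4,interpolation=cv2.INTER_CUBIC))
E
```

```text
t 26.02 W [ 461.8 -242.6   48.8] F [-118.8 -213.1] yaw 8.32 zax [-0.    -0.002 -1.   ] grip -0.3 f [-12.1   2.4  26.1] j [-0.71  0.54  1.72 -0.    0.88 -0.85]
```

View pics/c11.png

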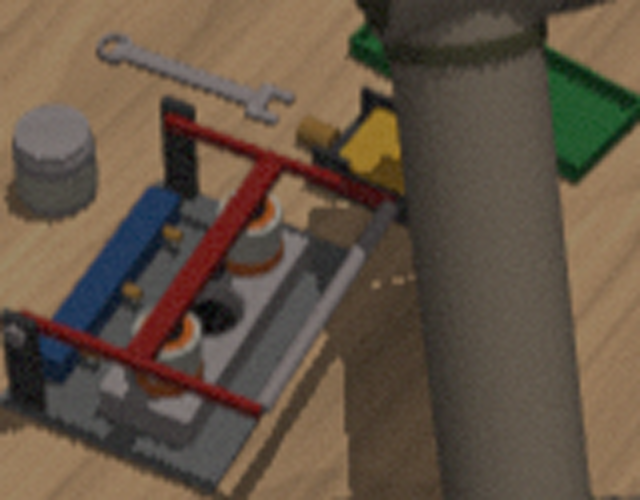

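```bash
python3 - <<'E'
from h import *
s=cam('side')
for f in('side9','side10','side11'):
    hsv=cv2.cvtColor(cv2.imread(f'pics/{f}.png'),cv2.COLOR_BGR2HSV); m=cv2.inRange(hsv,(3,110,50),(17,255,255)); m[:, :240]=0; m[:,300:]=0; m[:200]=0; m[285:]=0
    k,l,ss,ce=cv2.connectedComponentsWithStats(m)
    print(f,[(ss[i].tolist(),ce[i].round(1)) for i in range(1,k) if ss[i,4]>12])
for z in(96,86): print(z,proj(s,f2w(0,66,z)),proj(s,f2w(-25*.6,66+25*.8,z-50)))
E
```

```text
side9 [([274, 230, 9, 8, 27], array([278. , 234.1])), ([255, 245, 13, 11, 108], array([261. , 250.1])), ([254, 260, 17, 8, 53], array([262.3, 264.3]))]
side10 [([268, 200, 32, 18, 96], array([283.7, 208.2])), ([294, 200, 6, 6, 15], array([296.8, 201.9])), ([279, 208, 7, 10, 21], array([281.9, 212.9])), ([279, 218, 10, 11, 37], array([284.3, 222.8])), ([275, 231, 16, 8, 49], array([282.1, 235.8])), ([259, 246, 9, 12, 40], array([264.2, 252.9])), ([254, 261, 12, 8, 48], array([258.9, 265.6]))]
side11 [([268, 200, 30, 18, 88], array([280.2, 206.8])), ([294, 200, 6, 7, 24], array([296.5, 202.6])), ([287, 212, 13, 4, 16], array([292.8, 213.7])), ([281, 218, 8, 9, 29], array([285.3, 223. ])), ([275, 231, 16, 8, 45], array([282.5, 235.8])), ([258, 248, 10, 10, 36], array([264.1, 253.5])), ([254, 262, 13, 7, 47], array([259.4, 265.9]))]
96 [260.50711064 250.45590743] [262.40516981 267.6697914 ]
86 [260.64249107 252.6248117 ] [262.53132366 269.74425587]
```

Clamp shut and cartridges about 2 px (10 mm) lower than before, so they are home. The pedal was held about 1.4 s. Letting it up and going back to the handle.

Emit:
{"api": "move_arm", "payload": {
  "motion": [
    {"offset": [0, 0, -0.015], "angular": [0, 0, 0], "jaw": 0},
    {"offset": [0, 0, -0.05], "angular": [0, 0, 0], "jaw": 0},
    {"offset": [0, 0, -0.11], "angular": [0, 0, 0], "jaw": 0},
    {"offset": [0.02, 0.005, -0.15], "angular": [0, 0, 0], "jaw": 0.02},
    {"offset": [0.08, 0.018, -0.15], "angular": [0, 0, 0], "jaw": 0.05}
  ]
}}

```text
time_s: 26.75
eef_pos: [469.6, -161.4, 199.5]
ee_rot: [0.004, 0.655, 0.755, 0.001]
force: [1.0, 0.2, -1.5]
grip_width: 0.419
```

Emit:
{"api": "move_arm", "payload": {
  "motion": [
    {"offset": [0.06, 0, 0], "angular": [0, 0, 0], "jaw": 0.05},
    {"offset": [0.12, 0, 0], "angular": [0, 0, 0], "jaw": 0.05},
    {"offset": [0.136, 0, 0.03], "angular": [0, 0, 0], "jaw": 0.05},
    {"offset": [0.136, 0, 0.08], "angular": [0, 0, 0], "jaw": 0.05},
    {"offset": [0.136, 0, 0.104], "angular": [0, 0, 0], "jaw": 0.05}
  ]
}}

```text
time_s: 27.38
eef_pos: [448.0, -25.0, 90.7]
ee_rot: [-0.001, 0.654, 0.757, -0.0]
force: [0.9, -0.9, 1.4]
grip_width: 0.588
```

Emit:
{"api": "move_arm", "payload": {
  "motion": [
    {"offset": [0, 0, 0], "angular": [0, 0, 0], "jaw": 0.05},
    {"offset": [0, 0, 0], "angular": [0, 0, 0], "jaw": 0.03},
    {"offset": [0, 0, 0], "angular": [0, 0, 0], "jaw": 0.005},
    {"offset": [0, 0, 0], "angular": [0, 0, 0], "jaw": 0.005},
    {"offset": [0, 0, 0], "angular": [0, 0, 0], "jaw": 0.005}
  ],
  "squeeze": 45
}}

```text
time_s: 28.0
eef_pos: [450.8, -25.7, 93.6]
ee_rot: [0.003, 0.654, 0.756, 0.002]
force: [7.3, 3.1, 0.7]
grip_width: 0.143
```

```bash
python3 - <<'E'
from h import *
plan(f2w(-100,3,96),8.33)
E
```

```text
t 28.0 W [450.8 -25.7  93.6] F [-98.3   3. ] yaw 8.26 zax [ 0.006 -0.001 -1.   ] grip 12.2 f [7.3 3.1 0.7] j [-0.32  0.34  1.9   0.    0.9  -0.46]
delta mm [-0.  -1.7 -2.4] rot [ 0.35  0.09 -0.08]
```

Emit:
{"api": "move_arm", "payload": {
  "motion": [
    {"offset": [0, 0.0021, -0.0284], "angular": [0, 0, 0], "jaw": 0.005},
    {"offset": [0, 0.0115, -0.0651], "angular": [0, 0, 0], "jaw": 0.005},
    {"offset": [0, 0.028, -0.0993], "angular": [0, 0, 0], "jaw": 0.005},
    {"offset": [0, 0.051, -0.1295], "angular": [0, 0, 0], "jaw": 0.005},
    {"offset": [0, 0.0795, -0.1545], "angular": [0, 0, 0], "jaw": 0.005}
  ]
}}

```text
time_s: 28.62
eef_pos: [524.4, -14.9, 249.4]
ee_rot: [-0.002, 0.654, 0.756, -0.004]
force: [-17.5, -7.0, 11.4]
grip_width: 0.143
```

Emit:
{"api": "move_arm", "payload": {
  "motion": [
    {"offset": [0, 0.0329, -0.0189], "angular": [0, 0, 0], "jaw": 0.005},
    {"offset": [0, 0.0689, -0.0309], "angular": [0, 0, 0], "jaw": 0.005},
    {"offset": [0, 0.1065, -0.0355], "angular": [0, 0, 0], "jaw": 0.005},
    {"offset": [0, 0.1312, -0.0344], "angular": [0, 0, 0], "jaw": 0.005},
    {"offset": [0, 0.15, -0.0314], "angular": [0, 0, 0], "jaw": 0.005}
  ]
}}

```text
time_s: 29.25
eef_pos: [676.3, 7.4, 280.6]
ee_rot: [0.001, 0.654, 0.756, 0.0]
force: [-3.8, -1.1, 3.2]
grip_width: 0.143
```

Emit:
{"api": "move_arm", "payload": {
  "motion": [
    {"offset": [0, 0, 0], "angular": [0, 0, 0], "jaw": 0.005},
    {"offset": [0, 0, 0], "angular": [0, 0, 0], "jaw": 0.05},
    {"offset": [0, 0, 0], "angular": [0, 0, 0], "jaw": 0.05},
    {"offset": [0, 0, -0.03], "angular": [0, 0, 0], "jaw": 0.05},
    {"offset": [0, 0, -0.07], "angular": [0, 0, 0], "jaw": 0.05}
  ]
}}

```text
time_s: 29.88
eef_pos: [675.3, 7.4, 348.2]
ee_rot: [-0.001, 0.654, 0.756, -0.001]
force: [0.9, -0.1, 0.3]
grip_width: 0.583
```

```bash
python3 - <<'E'
from h import *
plan(f2w(1,-68,220),8.33)
for n in('top','side'):
    c=cam(n); print(n); oranges(c,86); save(c,n+'12.png')
E
```

```text
t 29.88 W [675.3   7.4 348.2] F [128.6   3.3] yaw 8.27 zax [-0.002  0.    -1.   ] grip 49.8 f [ 0.9 -0.1  0.3] j [-0.16  0.66  0.7  -0.    1.78 -0.31]
delta mm [ -71.5 -127.2  128.5] rot [-0.14 -0.04 -0.06]
top
[306.4 189.6] 140 [557.6 -79.2  86. ] F [ -0.3 -65.4]
[254.2 201.6] 82 [537.9  44.9  86. ] F [-1.9 60.3]
side
[261.2 252.1] 77 [538.6  48.3  86. ] F [-0.7 63.5]
```

Emit:
{"api": "move_arm", "payload": {
  "motion": [
    {"offset": [-0.02, -0.045, 0], "angular": [0, 0, 0], "jaw": 0.06},
    {"offset": [-0.05, -0.09, 0], "angular": [0, 0, 0], "jaw": 0.075},
    {"offset": [-0.0715, -0.127, 0.01], "angular": [0, 0, 0], "jaw": 0.075},
    {"offset": [-0.0715, -0.127, 0.06], "angular": [0, 0, 0], "jaw": 0.075},
    {"offset": [-0.0715, -0.127, 0.12], "angular": [0, 0, 0], "jaw": 0.075}
  ]
}}

```text
time_s: 30.6
eef_pos: [559.9, -82.0, 227.2]
ee_rot: [0.001, 0.655, 0.756, 0.0]
force: [0.7, -0.7, -1.1]
grip_width: 0.877
```

Emit:
{"api": "move_arm", "payload": {
  "motion": [
    {"offset": [0, 0, 0], "angular": [0, 0, 0], "jaw": 0.075},
    {"offset": [0, 0, 0.05], "angular": [0, 0, 0], "jaw": 0.075},
    {"offset": [0, 0, 0.1], "angular": [0, 0, 0], "jaw": 0.075},
    {"offset": [0, 0, 0.1], "angular": [0, 0, 0], "jaw": 0.075},
    {"offset": [0, 0, 0.1], "angular": [0, 0, 0], "jaw": 0.075}
  ]
}}

```text
time_s: 31.22
eef_pos: [562.1, -82.1, 131.4]
ee_rot: [0.002, 0.654, 0.756, 0.001]
force: [0.4, -0.8, 0.6]
grip_width: 0.878
```

```bash
python3 - <<'E'
from h import *
plan(f2w(.7,-68,61.5),8.33)
E
```

```text
t 31.23 W [562.1 -82.1 131.4] F [  3.6 -68.9] yaw 8.29 zax [ 0.005 -0.002 -1.   ] grip 75.0 f [ 0.4 -0.8  0.6] j [-0.35  0.51  1.51 -0.    1.11 -0.5 ]
delta mm [ 1.  -3.2 69.9] rot [ 0.24  0.13 -0.04]
```

Emit:
{"api": "move_arm", "payload": {
  "motion": [
    {"offset": [0.001, -0.0032, 0.02], "angular": [0, 0, 0], "jaw": 0.075},
    {"offset": [0.001, -0.0032, 0.045], "angular": [0, 0, 0], "jaw": 0.075},
    {"offset": [0.001, -0.0032, 0.06], "angular": [0, 0, 0], "jaw": 0.075},
    {"offset": [0.001, -0.0032, 0.069], "angular": [0, 0, 0], "jaw": 0.075},
    {"offset": [0.001, -0.0032, 0.069], "angular": [0, 0, 0], "jaw": 0.065}
  ]
}}

```text
time_s: 31.85
eef_pos: [557.4, -81.2, 59.4]
ee_rot: [0.0, 0.654, 0.756, 0.0]
force: [-0.3, -0.2, 0.2]
grip_width: 0.762
```

Emit:
{"api": "move_arm", "payload": {
  "motion": [
    {"offset": [0, 0, 0], "angular": [0, 0, 0], "jaw": 0.04},
    {"offset": [0, 0, 0], "angular": [0, 0, 0], "jaw": 0.04},
    {"offset": [0, 0, 0], "angular": [0, 0, 0], "jaw": 0.04},
    {"offset": [0, 0, 0], "angular": [0, 0, 0], "jaw": 0.04},
    {"offset": [0, 0, 0], "angular": [0, 0, 0], "jaw": 0.04}
  ]
}}

```text
time_s: 32.48
eef_pos: [558.3, -81.3, 60.2]
ee_rot: [0.002, 0.654, 0.756, 0.001]
force: [4.1, 0.2, 5.6]
grip_width: 0.574
```

Emit:
{"api": "move_arm", "payload": {
  "motion": [
    {"offset": [0, 0, -0.01], "angular": [0, 0, 0], "jaw": 0.04},
    {"offset": [0, 0, -0.02], "angular": [0, 0, 0], "jaw": 0.04},
    {"offset": [0, 0, -0.035], "angular": [0, 0, 0], "jaw": 0.04},
    {"offset": [0, 0, -0.07], "angular": [0, 0, 0], "jaw": 0.04},
    {"offset": [0, 0, -0.12], "angular": [0, 0, 0], "jaw": 0.04}
  ]
}}

```text
time_s: 33.1
eef_pos: [555.7, -80.8, 178.8]
ee_rot: [-0.002, 0.654, 0.756, -0.001]
force: [0.9, -0.0, -1.9]
grip_width: 0.573
```

```bash
python3 - <<'E'
from h import *
plan([574,-381,150],8.33)
c=cam('top'); hsv=cv2.cvtColor(c['img'],cv2.COLOR_RGB2HSV); m=cv2.inRange(hsv,(45,100,30),(85,255,255))
k,l,ss,ce=cv2.connectedComponentsWithStats(m); i=1+np.argmax(ss[1:,4]); r=cv2.minAreaRect(np.argwhere(l==i)[:,::-1].astype(np.float32)); q=np.array([onz(c,*p,22)[:2] for p in cv2.boxPoints(r)]); print(ss[i],q.round(0).tolist(),q.mean(0))
E
```

```text
t 33.1 W [555.7 -80.8 178.8] F [ -2.5 -66.6] yaw 8.28 zax [-0.005  0.001 -1.   ] grip 48.9 f [ 0.9 -0.  -1.9] j [-0.35  0.45  1.47 -0.    1.22 -0.5 ]
delta mm [-299.8  -25.    28.3] rot [-0.28 -0.12 -0.05]
[ 408  158   43   95 3778] [[638.0, -335.0], [633.0, -437.0], [394.0, -415.0], [398.0, -316.0]] [ 515.59557309 -375.53070473]
```

Emit:
{"api": "move_arm", "payload": {
  "motion": [
    {"offset": [-0.06, -0.005, 0], "angular": [0, 0, 0], "jaw": 0.04},
    {"offset": [-0.12, -0.01, 0], "angular": [0, 0, 0], "jaw": 0.04},
    {"offset": [-0.18, -0.015, 0], "angular": [0, 0, 0], "jaw": 0.04},
    {"offset": [-0.24, -0.02, 0.0], "angular": [0, 0, 0], "jaw": 0.04},
    {"offset": [-0.3, -0.025, 0.005], "angular": [0, 0, 0], "jaw": 0.04}
  ]
}}

```text
time_s: 33.78
eef_pos: [575.0, -383.3, 173.8]
ee_rot: [-0.001, 0.654, 0.756, -0.0]
force: [-0.0, -0.1, -2.2]
grip_width: 0.574
```

Emit:
{"api": "move_arm", "payload": {
  "motion": [
    {"offset": [0, 0, 0.04], "angular": [0, 0, 0], "jaw": 0.04},
    {"offset": [0, 0, 0.08], "angular": [0, 0, 0], "jaw": 0.04},
    {"offset": [0, 0, 0.1], "angular": [0, 0, 0], "jaw": 0.04},
    {"offset": [0, 0, 0.1], "angular": [0, 0, 0], "jaw": 0.04},
    {"offset": [0, 0, 0.1], "angular": [0, 0, 0], "jaw": 0.04}
  ]
}}

```text
time_s: 34.4
eef_pos: [576.2, -382.0, 76.0]
ee_rot: [0.001, 0.654, 0.756, -0.0]
force: [-0.4, 0.4, -1.9]
grip_width: 0.571
```

```bash
python3 - <<'E'
from h import *
plan([574,-381,51],8.33)
s=cam('side');save(s,'side13.png'); c=cam('top');save(c,'top13.png')
b=np.hstack([cv2.resize(cv2.imread('pics/top13.png')[130:270,370:480],None,fx=3,fy=3),cv2.resize(cv2.imread('pics/side13.png')[130:270,270:410],None,fx=3,fy=3)]); cv2.imwrite('pics/c13.png',b)
E
```

```text
t 34.4 W [ 576.2 -382.    76. ] F [ -25.8 -367.7] yaw 8.3 zax [ 0.002 -0.002 -1.   ] grip 48.7 f [-0.4  0.4 -1.9] j [-0.75  0.83  1.11 -0.    1.2  -0.9 ]
delta mm [ 1.4 -2.1 25. ] rot [ 0.1   0.13 -0.03]
```

View pics/c13.png

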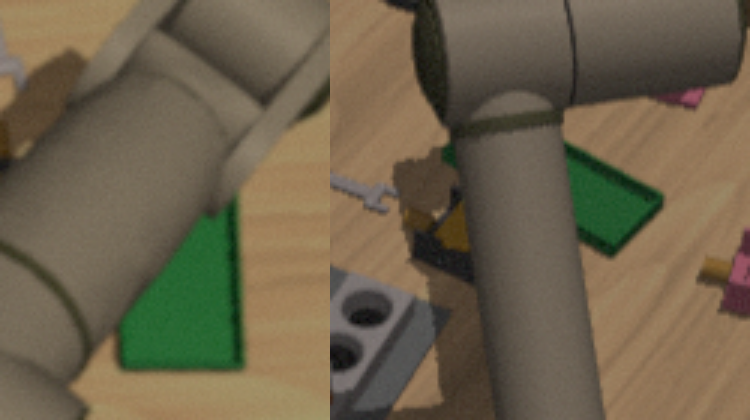

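The arm hides the cartridge in both views, so I lower by position and force.

Emit:
{"api": "move_arm", "payload": {
  "motion": [
    {"offset": [0.001, -0.002, 0.01], "angular": [0, 0, 0], "jaw": 0.04},
    {"offset": [0.001, -0.002, 0.018], "angular": [0, 0, 0], "jaw": 0.04},
    {"offset": [0.001, -0.002, 0.022], "angular": [0, 0, 0], "jaw": 0.04},
    {"offset": [0.001, -0.002, 0.025], "angular": [0, 0, 0], "jaw": 0.04},
    {"offset": [0.001, -0.002, 0.026], "angular": [0, 0, 0], "jaw": 0.04}
  ]
}}

```text
time_s: 35.12
eef_pos: [573.5, -380.9, 48.3]
ee_rot: [0.0, 0.654, 0.756, -0.0]
force: [-2.2, 1.0, 3.3]
grip_width: 0.573
```

```bash
python3 - <<'E'
from h import *
st()
E
```

```text
t 35.12 W [ 573.5 -380.9   48.3] F [ -28.3 -366.2] yaw 8.29 zax [-0. -0. -1.] grip 49.0 f [-2.2  1.   3.3] j [-0.76  0.85  1.13 -0.    1.15 -0.9 ]
```

Emit:
{"api": "move_arm", "payload": {
  "motion": [
    {"offset": [0, 0, 0], "angular": [0, 0, 0], "jaw": 0.07},
    {"offset": [0, 0, 0], "angular": [0, 0, 0], "jaw": 0.075},
    {"offset": [0, 0, -0.03], "angular": [0, 0, 0], "jaw": 0.075},
    {"offset": [0, 0, -0.08], "angular": [0, 0, 0], "jaw": 0.075},
    {"offset": [0, 0, -0.13], "angular": [0, 0, 0], "jaw": 0.075}
  ]
}}

```text
time_s: 35.75
eef_pos: [573.4, -380.8, 179.8]
ee_rot: [0.0, 0.654, 0.756, 0.0]
force: [-0.8, -0.1, 0.5]
grip_width: 0.879
```

Emit:
{"api": "move_arm", "payload": {
  "motion": [
    {"offset": [0.06, 0.005, 0], "angular": [0, 0, 0], "jaw": 0.075},
    {"offset": [0.12, 0.01, 0], "angular": [0, 0, 0], "jaw": 0.075},
    {"offset": [0.18, 0.015, 0], "angular": [0, 0, 0], "jaw": 0.075},
    {"offset": [0.24, 0.02, 0], "angular": [0, 0, 0], "jaw": 0.075},
    {"offset": [0.3, 0.025, 0], "angular": [0, 0, 0], "jaw": 0.075}
  ]
}}

```text
time_s: 36.38
eef_pos: [554.8, -78.5, 178.5]
ee_rot: [0.001, 0.654, 0.756, 0.0]
force: [1.3, 0.3, 0.9]
grip_width: 0.879
```

Emit:
{"api": "move_arm", "payload": {
  "motion": [
    {"offset": [0.06, 0.002, 0], "angular": [0, 0, 0], "jaw": 0.075},
    {"offset": [0.12, 0.004, 0], "angular": [0, 0, 0], "jaw": 0.075},
    {"offset": [0.129, 0.004, 0.02], "angular": [0, 0, 0], "jaw": 0.075},
    {"offset": [0.129, 0.004, 0.05], "angular": [0, 0, 0], "jaw": 0.075},
    {"offset": [0.129, 0.004, 0.05], "angular": [0, 0, 0], "jaw": 0.075}
  ]
}}

```text
time_s: 37.0
eef_pos: [539.5, 48.1, 126.8]
ee_rot: [-0.001, 0.654, 0.756, -0.001]
force: [0.9, 0.3, 0.1]
grip_width: 0.88
```

```bash
python3 - <<'E'
from h import *
plan(f2w(.8,63,61),8.33)
c=cam('top'); print('tray z75'); oranges(c,75); s=cam('side'); oranges(s,75)
T=np.array([515.,-375.]); p=onz(c,427,180,75)
E
```

```text
t 37.0 W [539.5  48.1 126.8] F [ 0.2 63.2] yaw 8.3 zax [-0.003  0.    -1.   ] grip 75.2 f [0.9 0.3 0.1] j [-0.13  0.47  1.59 -0.    1.08 -0.27]
delta mm [-0.3  0.8 65.8] rot [-0.18 -0.05 -0.03]
tray z75
[431.4 175.5] 130 [ 572.8 -378.8   75. ] F [ -28.7 -364. ]
```

Emit:
{"api": "move_arm", "payload": {
  "motion": [
    {"offset": [0, 0.0008, 0.02], "angular": [0, 0, 0], "jaw": 0.075},
    {"offset": [0, 0.0008, 0.045], "angular": [0, 0, 0], "jaw": 0.075},
    {"offset": [0, 0.0008, 0.06], "angular": [0, 0, 0], "jaw": 0.075},
    {"offset": [0, 0.0008, 0.065], "angular": [0, 0, 0], "jaw": 0.075},
    {"offset": [0, 0.0008, 0.065], "angular": [0, 0, 0], "jaw": 0.065}
  ]
}}

```text
time_s: 37.72
eef_pos: [541.6, 47.9, 63.6]
ee_rot: [0.0, 0.654, 0.756, 0.0]
force: [0.1, 0.9, 1.3]
grip_width: 0.766
```

Emit:
{"api": "move_arm", "payload": {
  "motion": [
    {"offset": [0, 0, 0], "angular": [0, 0, 0], "jaw": 0.04},
    {"offset": [0, 0, 0], "angular": [0, 0, 0], "jaw": 0.04},
    {"offset": [0, 0, 0], "angular": [0, 0, 0], "jaw": 0.04},
    {"offset": [0, 0, 0], "angular": [0, 0, 0], "jaw": 0.04},
    {"offset": [0, 0, 0], "angular": [0, 0, 0], "jaw": 0.04}
  ]
}}

```text
time_s: 38.35
eef_pos: [541.6, 47.9, 64.0]
ee_rot: [0.001, 0.654, 0.756, 0.0]
force: [-1.6, -0.9, 7.3]
grip_width: 0.575
```

Emit:
{"api": "move_arm", "payload": {
  "motion": [
    {"offset": [0, 0, -0.01], "angular": [0, 0, 0], "jaw": 0.04},
    {"offset": [0, 0, -0.02], "angular": [0, 0, 0], "jaw": 0.04},
    {"offset": [0, 0, -0.035], "angular": [0, 0, 0], "jaw": 0.04},
    {"offset": [0, 0, -0.07], "angular": [0, 0, 0], "jaw": 0.04},
    {"offset": [0, 0, -0.12], "angular": [0, 0, 0], "jaw": 0.04}
  ]
}}

```text
time_s: 38.98
eef_pos: [540.5, 48.0, 184.1]
ee_rot: [-0.001, 0.654, 0.756, -0.001]
force: [0.9, -0.3, -2.1]
grip_width: 0.571
```

```bash
python3 - <<'E'
from h import *
plan([456,-373,180],8.33)
E
```

```text
t 38.98 W [540.5  48.  184.1] F [ 1.2 63. ] yaw 8.28 zax [-0.002  0.    -1.   ] grip 48.7 f [ 0.9 -0.3 -2.1] j [-0.13  0.4   1.53  0.    1.21 -0.27]
delta mm [-404.5 -144.3    4.2] rot [-0.11 -0.03 -0.05]
```

Emit:
{"api": "move_arm", "payload": {
  "motion": [
    {"offset": [-0.056, -0.02, 0], "angular": [0, 0, 0], "jaw": 0.04},
    {"offset": [-0.112, -0.04, 0], "angular": [0, 0, 0], "jaw": 0.04},
    {"offset": [-0.168, -0.06, 0], "angular": [0, 0, 0], "jaw": 0.04},
    {"offset": [-0.224, -0.08, 0], "angular": [0, 0, 0], "jaw": 0.04},
    {"offset": [-0.28, -0.1, 0], "angular": [0, 0, 0], "jaw": 0.04}
  ]
}}

```text
time_s: 39.6
eef_pos: [481.9, -245.3, 184.0]
ee_rot: [0.001, 0.654, 0.756, 0.0]
force: [0.4, 0.6, -3.2]
grip_width: 0.573
```

Emit:
{"api": "move_arm", "payload": {
  "motion": [
    {"offset": [-0.05, -0.02, 0], "angular": [0, 0, 0], "jaw": 0.04},
    {"offset": [-0.1, -0.036, 0], "angular": [0, 0, 0], "jaw": 0.04},
    {"offset": [-0.1245, -0.0443, 0.02], "angular": [0, 0, 0], "jaw": 0.04},
    {"offset": [-0.1245, -0.0443, 0.07], "angular": [0, 0, 0], "jaw": 0.04},
    {"offset": [-0.1245, -0.0443, 0.1], "angular": [0, 0, 0], "jaw": 0.04}
  ]
}}

```text
time_s: 40.22
eef_pos: [455.9, -372.9, 81.5]
ee_rot: [-0.001, 0.654, 0.756, 0.0]
force: [0.3, 0.1, -2.8]
grip_width: 0.575
```

```bash
python3 - <<'E'
from h import *
plan([456,-373,53],8.33)
E
```

```text
t 40.23 W [ 455.9 -372.9   81.5] F [-143.5 -341.2] yaw 8.24 zax [-0.001  0.002 -1.   ] grip 49.1 f [ 0.3  0.1 -2.8] j [-0.88  0.62  1.48  0.    1.05 -1.03]
delta mm [-0.2  0.1 28.5] rot [-0.06 -0.11 -0.09]
```

Emit:
{"api": "move_arm", "payload": {
  "motion": [
    {"offset": [0, 0, 0.01], "angular": [0, 0, 0], "jaw": 0.04},
    {"offset": [0, 0, 0.02], "angular": [0, 0, 0], "jaw": 0.04},
    {"offset": [0, 0, 0.025], "angular": [0, 0, 0], "jaw": 0.04},
    {"offset": [0, 0, 0.028], "angular": [0, 0, 0], "jaw": 0.04},
    {"offset": [0, 0, 0.029], "angular": [0, 0, 0], "jaw": 0.04}
  ]
}}

```text
time_s: 40.85
eef_pos: [456.8, -373.2, 54.3]
ee_rot: [0.0, 0.654, 0.756, -0.0]
force: [-0.6, 0.5, -2.3]
grip_width: 0.576
```

```bash
python3 - <<'E'
from h import *
st()
E
```

```text
t 40.85 W [ 456.8 -373.2   54.3] F [-142.7 -341.7] yaw 8.29 zax [ 0.    -0.001 -1.   ] grip 49.2 f [-0.6  0.5 -2.3] j [-0.88  0.65  1.5  -0.    0.99 -1.03]
```

Emit:
{"api": "move_arm", "payload": {
  "motion": [
    {"offset": [0, 0, 0.001], "angular": [0, 0, 0], "jaw": 0.04},
    {"offset": [0, 0, 0.002], "angular": [0, 0, 0], "jaw": 0.04},
    {"offset": [0, 0, 0.0022], "angular": [0, 0, 0], "jaw": 0.04},
    {"offset": [0, 0, 0.0022], "angular": [0, 0, 0], "jaw": 0.075},
    {"offset": [0, 0, 0.0022], "angular": [0, 0, 0], "jaw": 0.075}
  ]
}}

```text
time_s: 41.48
eef_pos: [456.8, -373.2, 52.0]
ee_rot: [0.0, 0.654, 0.756, -0.0]
force: [0.7, 0.3, -0.3]
grip_width: 0.877
```

Emit:
{"api": "move_arm", "payload": {
  "motion": [
    {"offset": [0, 0, 0], "angular": [0, 0, 0], "jaw": 0.075},
    {"offset": [0, 0, -0.03], "angular": [0, 0, 0], "jaw": 0.075},
    {"offset": [0, 0, -0.08], "angular": [0, 0, 0], "jaw": 0.075},
    {"offset": [0, 0, -0.13], "angular": [0, 0, 0], "jaw": 0.075},
    {"offset": [0, 0, -0.18], "angular": [0, 0, 0], "jaw": 0.075}
  ]
}}

```text
time_s: 42.1
eef_pos: [456.5, -372.9, 233.6]
ee_rot: [0.0, 0.654, 0.756, -0.0]
force: [0.8, -0.5, -0.4]
grip_width: 0.879
```

Emit:
{"api": "move_arm", "payload": {
  "motion": [
    {"offset": [0.06, -0.005, 0], "angular": [0, 0, 0], "jaw": 0.075},
    {"offset": [0.12, -0.01, 0], "angular": [0, 0, 0], "jaw": 0.075},
    {"offset": [0.18, -0.015, 0], "angular": [0, 0, 0], "jaw": 0.075},
    {"offset": [0.24, -0.02, 0], "angular": [0, 0, 0], "jaw": 0.075},
    {"offset": [0.3, -0.02, 0], "angular": [0, 0, 0], "jaw": 0.075}
  ]
}}

```text
time_s: 42.72
eef_pos: [392.9, -77.4, 232.0]
ee_rot: [0.0, 0.654, 0.756, 0.0]
force: [1.6, 0.3, 0.3]
grip_width: 0.877
```

```bash
python3 - <<'E'
from h import *
st()
T=np.array([515.,-375.]); a=np.radians(-4.2); RT=np.array([[np.cos(a),-np.sin(a)],[np.sin(a),np.cos(a)]])
for n in('top','side'):
    c=cam(n); print(n); oranges(c,75); save(c,n+'14.png')
c=cam('top')
hsv=cv2.cvtColor(c['img'],cv2.COLOR_RGB2HSV); m=cv2.inRange(hsv,(5,170,120),(15,255,255)); k,l,s,ce=cv2.connectedComponentsWithStats(m)
for i in range(1,k):
    if s[i,4]>25: print('tray xy',(RT.T@(onz(c,*ce[i],75)[:2]-T)).round(1))
b=np.hstack([cv2.imread('pics/top14.png'),cv2.imread('pics/side14.png')]); cv2.imwrite('pics/c14.png',cv2.resize(np.hstack([cv2.imread('pics/top14.png')[70:270,200:500],cv2.imread('pics/side14.png')[130:330,160:420]]),(800,286),interpolation=cv2.INTER_AREA))
E
```

```text
t 42.73 W [392.9 -77.4 232. ] F [-163.1  -39.7] yaw 8.24 zax [ 0.001 -0.    -1.   ] grip 74.9 f [1.6 0.3 0.3] j [-0.49  0.04  1.85  0.    1.25 -0.63]
top
[431.4 175.4] 133 [ 573.  -378.9   75. ] F [ -28.5 -364.1]
[433.  223.6] 138 [ 455.7 -369.3   75. ] F [-143.2 -337.6]
side
tray xy [58.1  0.4]
tray xy [-59.5   1.3]
```

View pics/c14.png

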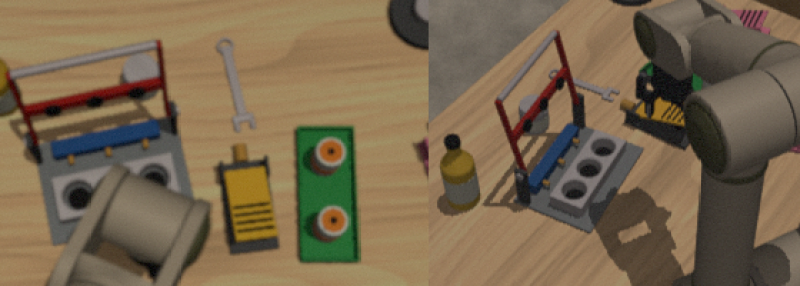

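Both cartridges stand in the tray at crop (330,153) and (331,222), the clamp is up, the pedal is up and the bystanders are in place. Handing in.

```bash
python3 -c "
from rig import ctrl
print(ctrl.finish_job())"
```

```text
the job is handed in; nothing more can be done
None
```

The job is handed in at about 43 s on the robot's clock; no verdict was reported. Two cartridges were present. I stood them in bay0 and bay2, shut the clamp on them and held the pedal at its stop for about 1.4 s. I then swung the clamp back up and stood both cartridges in the green tray.

**Last checks:**
- **Cartridges in tray:** the top view puts them at (58, 0) and (−60, 1) mm from the tray's centre, both looking upright. The arm hid the tray from the side camera, so only the top view confirms this.
- **Clamp:** left at about 1.77 rad.
- **Pedal:** looks up in the picture, but I did not measure its angle.
- **Bystanders:** the bottles, tin and spanner look undisturbed. I did not measure them, and the coolant bottle was outside the last picture.
- **Robot:** gripper empty and clear of everything.

**Less certain or rough moments:**
- **Driven home:** I judged this from a shift of about 2 px (10 mm) in the side view and from the clamp reaching its stop, not from a direct height reading.
- **Contact forces:** shutting the clamp briefly pushed 75 N through the fingers at the stop (the wrist limit is 120 N). The first insertion caught the rim of bay2 at 23 N and went in after a 2 mm correction.
- **Camera offset:** camera and arm positions disagreed by about 2–3 mm in y, and I corrected for that from contact.

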